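# Line up tins under the sterilising lamp and start it

## Task

Slide the three food tins along the bed of the sterilising lamp, without lifting or toppling them, into an even row under its hood, one standing on each of the three ring marks (any tin on any ring, wholly inside it). When the row stands and is released, slide the child-lock cover on the control box back as far as it goes and press the button under it fully down, leaving the cover open and the honey jar, pepper mill and lemon undisturbed.

Things in the scene. Friction and masses are not known exactly. Their poses are not given: they have to be found in the camera images.
- lamp_unit: white sterilising lamp, fixed. Flat bed 250 mm (x) by 330 mm (y), 8 mm thick; origin at the centre of its underside, on the worktop; x from the open front (robot side) to the back, y to the left, z up. A hood overhangs the bed's rear, held by a back panel only (x 97 to 123, y +-110 mm); front and sides are open. The tins start on the bed in front of the marks, x -70 to -25
- hood_edge (a point): middle of the lower front edge of the lamp hood, 200 mm above the worktop, at x -13 in lamp_unit. The hood is 138 deep (x), 300 wide (y), 45 mm high; tube holders under it hang 13 mm lower, 55 mm behind this edge. It reaches 58 mm in front of the marks' centres, so a tool must lean back towards the robot to push a tin that far
- mark_left (a point): centre of the left ring mark, printed flat on the bed (outer diameter 98 mm, inner 94 mm), 8 mm above the worktop; marks lie at x 45, y 105, 0 and -105 mm in lamp_unit
- mark_mid (a point): centre of the middle ring mark, likewise
- mark_right (a point): centre of the right ring mark, likewise
- tin_1: unopened food tin, upright, 75 mm diameter, 58 mm tall, 0.18 to 0.4 kg (the three are alike; any tin may take any ring); too wide to grip, it slides on the bed and topples if pushed above about half its height; origin at the centre of its underside, z up
- tin_2: unopened food tin, upright, 75 mm diameter, 58 mm tall, 0.18 to 0.4 kg (the three are alike; any tin may take any ring); too wide to grip, it slides on the bed and topples if pushed above about half its height; origin at the centre of its underside, z up
- tin_3: unopened food tin, upright, 75 mm diameter, 58 mm tall, 0.18 to 0.4 kg (the three are alike; any tin may take any ring); too wide to grip, it slides on the bed and topples if pushed above about half its height; origin at the centre of its underside, z up
- control_box: fixed white box 125 (x) by 76 (y) by 50 mm high, left or right of the bed; origin at the centre of its underside, x away from the robot, z up. A round steel button (diameter 32 mm, top 57 mm above the worktop) stands at x -35, y 0; a grey child-lock cover lies over it, sliding along x between two rails (at y +-25 to +-34, their tops 66.5 mm above the worktop)
- lock_tab (a joint): child-lock cover: 0 = over the button, 0.050 = fully back (along the box's +x, away from the robot), button bare; value in m, stays where it is left, about 1.5 N to slide. Plate 46 (x) by 54 (y) mm, its top 63.5 mm above the worktop, with an upright rib across it
- tab_grip (a point): on the cover's rib: centre of the rib in x and y, 73.5 mm above the worktop; rib 12 mm thick (x), 28 mm wide (y), its top 82.5 mm above the worktop, rising 19 mm from the plate
- start_button (a joint): button travel in m: 0 = up, 0.006 = fully down; sprung, about 5 N to push fully down, comes back up when let go
- button_top (a point): centre of the button's top face, reached only when the cover is slid back
- honey_jar: bystander: honey jar, 71 mm diameter, 86 mm tall, upright beside the bed opposite the control box; origin at the centre of its underside
- pepper_mill: bystander: turned wooden mill, 58 mm diameter, 170 mm tall, upright beside the rear of the bed; origin at the centre of its underside
- lemon: bystander: lemon, 71 by 53 by 51 mm, lying beside the rear of the bed; origin under its centre
Mind the look-alikes: they are no part of the job. Leave any green look-alike of the tin_1 alone.

How it is judged:
By the outcome, as a careful person would: the job done as asked, in the order asked, and still so for the second after the job is handed in, with the robot touching nothing.
It also fails if it takes over 61 s, if anything falls off the work surface, if the arm or the gripper's body presses on something with over 40 N, if the wrist force passes 120 N, or if a joint passes its speed limit or range.

## Robot

A 7-joint arm with a two-finger parallel gripper is mounted at the origin on a cart in front of the work surface, level with it; the furniture and walls round the work are solid. World frame = base frame: x ahead of the robot, y to its left, z up, the work surface at z = 0. Lengths are in m, angles in rad, forces in N, time in s.
With the tool pointing down it reaches from about 0.4 to 0.875 m from the base axis. Payload 19.3 kg.
Tool frame: the origin (TCP) lies at the centre of the arm's flange, where the gripper is bolted on; the fingertips stand 173 mm ahead of it and the grasp point (between the pads) lies 155 mm ahead of it; z points along the fingers, y is the line along which they close (so a half turn about z gives the same grasp; the last joint's range is limited). The gripper opens to 85 mm and grips with 20 to 120 N. Pads are 22 mm wide; open, the fingers measure 114 mm over their backs; the gripper's body (76 mm by 85 mm) begins 54 mm behind the grasp point. The pads swing forward as they close: fully open they stand 13 mm farther back than shut.
Start: joints at [-1.174, 0.521, -0.036, 1.599, 0.021, 1.021, -0.113], TCP at [0.281, 0.558, 0.405] pointing down, gripper open.
Joint ranges: [-2.91, 2.91], [-0.3, 2.13], [-1.5, 1.42], [0.17, 2.43], [-1.26, 4.41], [0.16, 1.93], [-2.52, 2.52]. Speed limits (rad/s): [1.89, 1.89, 2.39, 2.39, 3.01, 3.01, 3.01].

## Interface

Orientations are given as [roll, pitch, yaw] about the fixed x, y, z axes, in that order (R = Rz(yaw) Ry(pitch) Rx(roll)).
In Python, from workcell import bot, imaging, job gives the robot as it stands.
- The arm moves only by the tool carry_out, never from a script. Its argument "targets" is a list of rows, each a list of 3 entries, a list of its own where there are three numbers: the shift along the tool's x, y, z in units of 0.25 m (1.0 is 0.25 m), then the turn, a rotation vector about the tool's x, y, z in units of 180 degrees (1.0 is 180 degrees), then the opening, from 0 (shut) to 1 (fully open). In form: [[[tx, ty, tz], [wx, wy, wz], jaw], ...]. A call has 1 to 8 rows; each row shifts and turns the commanded pose from where the row before left it, along the tool's axes as they then stand; what a row does not reach is not made up. A row lasts 1/8 s, in which the tool goes at most 62.5 mm and 10.7 degrees, less where a joint would pass 70% of its speed; a pose out of reach is approached as far as the arm can. A call with a number of a shift or a turn outside -1 to 1 is refused whole. A call with a gripper value outside its range is refused whole. The fingers move at their own pace and stop on an object; "force" is the grip in N (left out, the last holds). Time passes only in rows, so rows that do not move let the fingers close. It gives the time, the measured TCP pose, the force and the opening at its end, in the units of the state.
- bot.observe(): the state, without advancing time (a new reading comes with each control period).
- imaging.grab_frame(name): name is "side" or "top" or "wrist"; returns a dict with "pixels" (400x640x3 uint8, red, green, blue), "mtx" (3x3 intrinsics, pixels), "k1" (the pictures are not rectified: a ray, as slopes to the right and down, at radius r is drawn at 1 + k1 r^2 times it, then the intrinsics apply), "cam_to_world" (4x4, takes a point from camera to world coordinates); the wrist camera has in their place "mount" (4x4, takes a point from camera to tool coordinates, whose origin is the TCP and whose axes are the flange's). Camera axes: x right, y down, z forward; pixel columns grow to the right and rows downward; lengths in m; the calibration is good to about 2 mm. A picture is of the moment at which its call begins: read the wrist's pose just before it. There is no depth.
- job.job_done(): hands the job in, once; it reports no verdict.
The state is a dict: "clock": time; "qpos": joint angles; "qd": joint speeds; "joint_efforts": joint torques, N m; "position": TCP position; "tool_rot": TCP orientation; "force": force on the tool from outside, world axes, zero at the start; "moment": the same for the moment, N m; "grip_width": finger opening in m.
Only numpy, scipy, OpenCV 4.12 (cv2) and the standard library are available. Lean on these libraries where they do the work, as an engineer would, in place of code of your own. Each camera call takes 0.05 s, during which the arm holds its last target. There are 200 camera calls.

## Working session

There is one attempt and no reset: what is moved stays moved. The work goes in short steps, Python scripts to look and compute and a tool call to move; the robot and the scene stay as the last step left them, time stands still between calls to the robot, and variables do not carry over. Pictures are saved under pics/ and viewed, on a budget of 10 in all, crops included, one or two more only if the job needs it, and the job is handed in when it is done.

Besides the shell and the picture viewer there is one more tool, called after ">>>" by a JSON object that holds its "method" and its "body", one argument or row to a line. carry_out: Moves the arm, as the interface text tells. Its arguments: {"type":"object","properties":{"targets":{"type":"array"},"force":{"type":"number"}},"required":["targets"]}

```bash
ls; mkdir -p pics; python3 - <<'E'
from workcell import bot, imaging
import cv2, numpy as np
s=bot.observe(); print({k:np.round(v,3) for k,v in s.items()})
for n in ["top","side"]:
    f=imaging.grab_frame(n); cv2.imwrite(f"pics/{n}0.png",f["pixels"][:,:,::-1]); np.savez(f"{n}0.npz",**f)
    print(n,f["mtx"],f["k1"],np.round(f["cam_to_world"],3))
f=imaging.grab_frame("wrist"); cv2.imwrite("pics/wrist0.png",f["pixels"][:,:,::-1]); print(f["mtx"],f["k1"],f["mount"])
E
```

```text
pics
{'clock': np.float64(0.0), 'qpos': array([-1.174,  0.522, -0.036,  1.6  ,  0.021,  1.021, -0.113]), 'qd': array([-0.002,  0.002,  0.001,  0.001,  0.   , -0.002, -0.001]), 'joint_efforts': array([-2.0000e-03, -9.2710e+01,  1.9790e+00, -3.6994e+01,  1.8000e-02,
        8.0000e-03,  0.0000e+00]), 'position': array([0.281, 0.558, 0.404]), 'tool_rot': array([-3.14 ,  0.   ,  2.675]), 'force': array([-0.051, -0.487,  0.051]), 'moment': array([0.015, 0.031, 0.036]), 'grip_width': np.float64(0.085)}
top [[501.64220287   0.         313.98474782]
 [  0.         501.64220287 213.81951756]
 [  0.           0.           1.        ]] -0.12204185728185409 [[-0.408 -0.875  0.26   0.221]
 [-0.913  0.389 -0.122  0.149]
 [ 0.006 -0.287 -0.958  1.312]
 [ 0.     0.     0.     1.   ]]
side [[387.18273668   0.         317.46966642]
 [  0.         387.18273668 198.87846785]
 [  0.           0.           1.        ]] -0.0697232150089785 [[ 0.868 -0.308  0.389  0.146]
 [-0.496 -0.52   0.696 -0.71 ]
 [-0.012 -0.797 -0.604  0.78 ]
 [ 0.     0.     0.     1.   ]]
[[277.03368458   0.         318.00351389]
 [  0.         277.03368458 195.67000648]
 [  0.           0.           1.        ]] -0.00022210315261607223 [[-7.40179023e-04 -9.51816811e-01 -3.06666285e-01  7.90574931e-02]
 [ 9.99998906e-01 -3.11783686e-04 -1.44592765e-03 -4.78819345e-04]
 [ 1.28064470e-03 -3.06667020e-01  9.51816001e-01  3.03455348e-02]
 [ 0.00000000e+00  0.00000000e+00  0.00000000e+00  1.00000000e+00]]
```

View pics/top0.png

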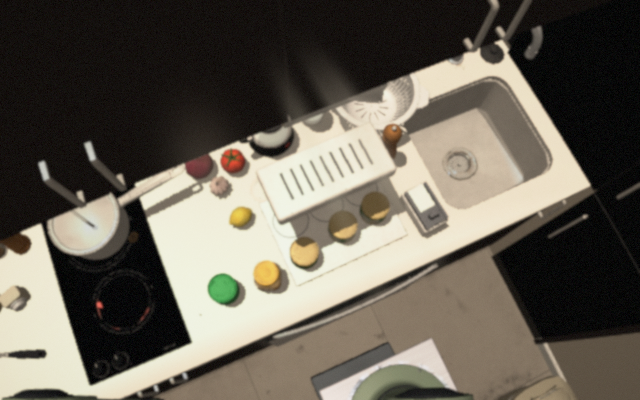

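View pics/side0.png

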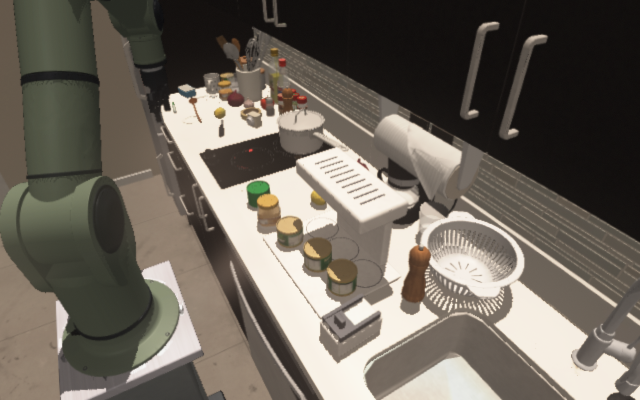

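The top view shows tins at (304,252), (343,226) and (375,207). The hood corners are near (257,180), (375,125), (396,165) and (277,220), and the control box is at (425,207) on the right. The honey jar is at (267,275), the green look-alike at (222,289), the lemon at (240,216) and the mill at (391,137). The side view confirms this layout. Next I'll enlarge the crop and localise.

```bash
cat > h.py <<'E'
import numpy as np, cv2
from scipy.spatial.transform import Rotation as R
def ray(f,px,T=None):
    T=f["cam_to_world"] if T is None else T
    d=cv2.undistortPointsIter(np.array([[px]],float),f["mtx"],np.array([float(f["k1"]),0,0,0]),None,None,(3,50,1e-10))[0,0] if 0 else None
    K=f["mtx"]; u=np.array([(px[0]-K[0,2])/K[0,0],(px[1]-K[1,2])/K[1,1]]); p=u.copy()
    for _ in range(30): p=u/(1+float(f["k1"])*(p@p))
    return T[:3,3], T[:3,:3]@np.array([p[0],p[1],1])
def onplane(f,px,z,T=None):
    o,d=ray(f,px,T); return o+d*(z-o[2])/d[2]
def proj(f,P,T=None):
    T=f["cam_to_world"] if T is None else T
    c=T[:3,:3].T@(np.asarray(P)-T[:3,3]); p=c[:2]/c[2]; p=p*(1+float(f["k1"])*(p@p))
    return p*np.diag(f["mtx"])[:2]+f["mtx"][:2,2]
def tool(s):
    T=np.eye(4); T[:3,:3]=R.from_euler("xyz",s["tool_rot"]).as_matrix(); T[:3,3]=s["position"]; return T
E
python3 - <<'E'
from h import *
f=dict(np.load("top0.npz"))
for n,p,z in [("hoodBL",(257,180),.245),("hoodBR",(375,125),.245),("hoodFR",(396,165),.245),("hoodFL",(277,220),.245),("tinL",(304,252),.058+.008),("tinM",(343,226),.066),("tinR",(375,207),.066),("box",(425,207),.05),("honey",(267,275),.086),("mill",(391,137),.17),("lemon",(240,216),.03)]:
    print(n,np.round(onplane(f,p,z),3))
im=f["pixels"][110:290,220:460,::-1]; cv2.imwrite("pics/topc.png",cv2.resize(im,None,fx=3.3,fy=3.3,interpolation=cv2.INTER_CUBIC))
E
```

```text
hoodBL [0.636 0.099 0.245]
hoodBR [ 0.652 -0.208  0.245]
hoodFR [ 0.541 -0.207  0.245]
hoodFL [0.531 0.094 0.245]
tinL [0.477 0.055 0.066]
tinM [ 0.499 -0.065  0.066]
tinR [ 0.511 -0.163  0.066]
box [ 0.461 -0.289  0.05 ]
honey [0.457 0.163 0.086]
mill [ 0.636 -0.255  0.17 ]
lemon [0.643 0.169 0.03 ]
```

View pics/topc.png

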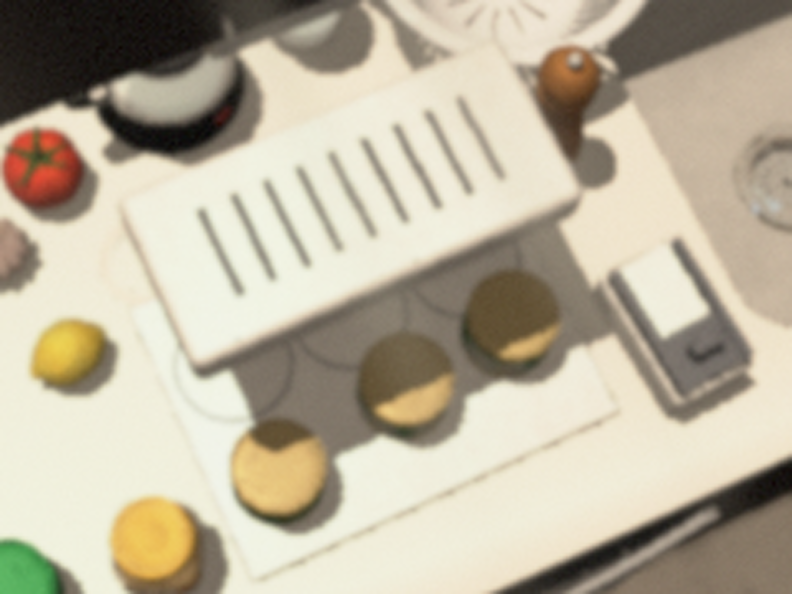

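The crop (scale 3.3, offset 220,110) shows the bed front corners at (258,578) and (617,408). The tin tops are at (279,467), (407,382) and (513,317), with rings partly visible behind them. The cover rib is at about (706,350).

```bash
python3 - <<'E'
from h import *
from scipy.optimize import least_squares
f=dict(np.load("top0.npz"))
c=lambda x,y:(220+(x+.5)/3.3-.5,110+(y+.5)/3.3-.5)
# lamp coords, pixel
pts=[((125,150,245),c(123,203)),((125,-150,245),c(500,40)),((-13,-150,245),c(581,188)),((-13,150,245),c(197,358)),((-125,165,8),c(258,575)),((-125,-165,8),c(619,406))]
P=lambda v,q:np.array([v[0]+np.cos(v[2])*q[0]/1e3-np.sin(v[2])*q[1]/1e3,v[1]+np.sin(v[2])*q[0]/1e3+np.cos(v[2])*q[1]/1e3,q[2]/1e3])
r=least_squares(lambda v:np.concatenate([proj(f,P(v,q))-p for q,p in pts]),[.6,-.05,0],loss="soft_l1")
print(r.x,np.round(r.fun.reshape(-1,2),1))
for y in (105,0,-105): print("mark",np.round(P(r.x,(45,y,8)),3))
ca,sa=np.cos(r.x[2]),np.sin(r.x[2]); M=np.array([[ca,sa],[-sa,ca]])
for t in [(279,467),(407,382),(513,317)]:
    w=onplane(f,c(*t),.066); print("tin",w.round(3),(M@(w[:2]-r.x[:2])).round(3))
for n,t,z in [("boxtopNL",(685,398),.0665),("NR",(748,355),.0665),("FL",(612,275),.0665),("FR",(680,238),.0665),("rib",(706,350),.0825)]: print(n,onplane(f,c(*t),z).round(3))
E
```

```text
[ 0.54419899 -0.06027567  0.02127211] [[-2.3 -3.4]
 [-0.1 -4. ]
 [ 2.9  0.1]
 [-0.1  2.1]
 [-0.7  1. ]
 [ 1.1 -0. ]]
mark [0.587 0.046 0.008]
mark [ 0.589 -0.059  0.008]
mark [ 0.591 -0.164  0.008]
tin [0.479 0.053 0.066] [-0.063  0.115]
tin [ 0.5   -0.065  0.066] [-0.044 -0.004]
tin [ 0.514 -0.165  0.066] [-0.032 -0.104]
boxtopNL [ 0.399 -0.259  0.066]
NR [ 0.41  -0.322  0.066]
FL [ 0.513 -0.253  0.066]
FR [ 0.519 -0.318  0.066]
rib [ 0.424 -0.287  0.083]
```

```bash
cat >> h.py <<'E'
from scipy.spatial.transform import Slerp
LY=0.021
def ori(lean,yaw=LY,flip=False,extra=0.):
    """lean rad (fingertips forward); flip: camera to hood side; extra turn about the tool z"""
    c,s=np.cos(lean),np.sin(lean)
    M=np.array([[-c,0,s],[0,1,0],[-s,0,-c]]).T if 0 else np.column_stack([[-c,0,-s],[0,1,0],[s,0,-c]])
    if flip: M=M@np.diag([-1,-1,1])
    return R.from_euler("z",yaw).as_matrix()@M@R.from_euler("z",extra).as_matrix()
def rows(T0,wps,jaw):
    """wps: (flange pos, R, n). prints rows in move units"""
    T=T0.copy(); out=[]
    for p,M,n in wps:
        sl=Slerp([0,1],R.from_matrix([T[:3,:3],M])); p0=T[:3,3].copy(); p=np.asarray(p)
        for i in range(1,n+1):
            N=np.eye(4); N[:3,:3]=sl(i/n).as_matrix(); N[:3,3]=p0+(p-p0)*i/n
            D=np.linalg.inv(T)@N; out.append([(D[:3,3]/.25).round(3).tolist(),(R.from_matrix(D[:3,:3]).as_rotvec()/np.pi).round(3).tolist(),jaw]); T=N
    for r in out: print(str(r)+",")
def tipflange(tip,M,L=0.168): return np.asarray(tip)-M[:,2]*L
E
python3 - <<'E'
from h import *; from workcell import bot
s=bot.observe(); rows(tool(s),[((.41,-.06,.40),ori(0.),14)],1)
E
```

```text
[[-0.112, -0.141, 0.001], [-0.0, -0.0, -0.011], 1],
[[-0.107, -0.145, 0.001], [-0.0, -0.0, -0.011], 1],
[[-0.102, -0.149, 0.001], [-0.0, -0.0, -0.011], 1],
[[-0.097, -0.152, 0.001], [-0.0, -0.0, -0.011], 1],
[[-0.092, -0.155, 0.001], [-0.0, -0.0, -0.011], 1],
[[-0.086, -0.158, 0.001], [-0.0, -0.0, -0.011], 1],
[[-0.081, -0.161, 0.001], [-0.0, -0.0, -0.011], 1],
[[-0.075, -0.164, 0.001], [-0.0, -0.0, -0.011], 1],
[[-0.069, -0.167, 0.001], [-0.0, -0.0, -0.011], 1],
[[-0.063, -0.169, 0.001], [-0.0, -0.0, -0.011], 1],
[[-0.057, -0.171, 0.001], [-0.0, -0.0, -0.011], 1],
[[-0.051, -0.173, 0.001], [-0.0, -0.0, -0.011], 1],
[[-0.045, -0.175, 0.001], [-0.0, -0.0, -0.011], 1],
[[-0.039, -0.176, 0.001], [-0.0, -0.0, -0.011], 1],
```

>>> {"method": "carry_out", "body": {
  "targets": [
    [[-0.11,-0.14,0],[0,0,-0.011],0.5],
    [[-0.107,-0.145,0],[0,0,-0.011],0.5],
    [[-0.102,-0.15,0],[0,0,-0.011],0.5],
    [[-0.097,-0.152,0],[0,0,-0.011],0.5],
    [[-0.092,-0.155,0],[0,0,-0.011],0.5],
    [[-0.086,-0.158,0],[0,0,-0.011],0.5],
    [[-0.08,-0.16,0],[0,0,-0.011],0.5],
    [[-0.075,-0.164,0],[0,0,-0.011],0.5]
  ]
}}

```text
clock: 1.15
position: [0.354, 0.2042, 0.4047]
tool_rot: [3.142, 0.0, 2.952]
force: [0.1, 0.2, 0.3]
grip_width: 0.0429
```

>>> {"method": "carry_out", "body": {
  "targets": [
    [[-0.07,-0.167,0],[0,0,-0.011],0.5],
    [[-0.063,-0.17,0],[0,0,-0.011],0.5],
    [[-0.057,-0.17,0],[0,0,-0.011],0.5],
    [[-0.05,-0.173,0],[0,0,-0.011],0.5],
    [[-0.045,-0.175,0],[0,0,-0.011],0.5],
    [[-0.04,-0.176,0],[0,0,-0.011],0.5],
    [[0,0,0],[0,0,0],0.5],
    [[0,0,0],[0,0,0],0.5]
  ]
}}

```text
clock: 2.15
position: [0.408, -0.0593, 0.4046]
tool_rot: [3.141, -0.0, -3.125]
force: [1.3, -0.2, 0.2]
grip_width: 0.0428
```

```bash
python3 - <<'E'
from h import *; from workcell import bot,imaging
s=bot.observe(); print(s["qpos"].round(3),s["position"].round(4),s["tool_rot"].round(3),s["force"].round(1),s["grip_width"],s["clock"])
f=imaging.grab_frame("wrist"); T=tool(s)@f["mount"]; cv2.imwrite("pics/w1.png",f["pixels"][:,:,::-1]); np.savez("w1.npz",T=T,**f)
E
```

```text
[-0.177  0.183  0.203  2.132 -0.05   0.832  1.644] [ 0.408  -0.0593  0.4046] [ 3.141 -0.    -3.125] [ 1.3 -0.2  0.2] 0.0428189762344449 2.15
```

View pics/w1.png

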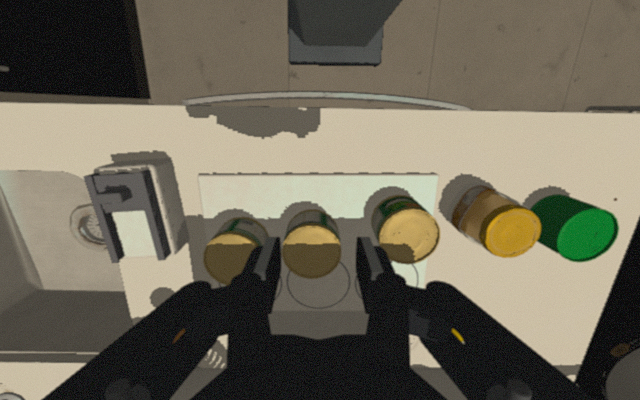

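The wrist view shows the bed's front corners at (198,174) and (437,174). The tin tops are at about (234,259), (312,250) and (408,235), the middle ring is at (318,283), and the box and rib are at top left, about (127,190).

```bash
python3 - <<'E'
from h import *
f=dict(np.load("w1.npz")); T=f["T"]
for n,p,z in [("FR",(199,175),.008),("FL",(436,175),.008),("t3",(234,259),.066),("t2",(312,250),.066),("t1",(408.5,235),.066),("ring",(318,283),.008),("rib",(130,189),.0825),("railFL",(153,168),.0665),("railFR",(93,175),.0665),("railBL",(174,248),.0665),("honey",(513,231),.086)]:
    print(n,onplane(f,p,z,T).round(4))
cr=f["pixels"][130:290,60:260,::-1]; cr2=f["pixels"][190:310,190:450,::-1]
a=cv2.resize(cr,None,fx=2.5,fy=2.5,interpolation=cv2.INTER_CUBIC)
b=cv2.resize(cr2,(780,360),interpolation=cv2.INTER_CUBIC)
g=f["pixels"][140:200,190:450,::-1]; g=cv2.resize(g,(780,180),interpolation=cv2.INTER_CUBIC)
cv2.imwrite("pics/w1c.png",np.vstack([g,b]))
E
```

```text
FR [ 0.4195 -0.2212  0.008 ]
FL [0.4143 0.1001 0.008 ]
t3 [ 0.5134 -0.1642  0.066 ]
t2 [ 0.499  -0.0659  0.066 ]
t1 [0.4765 0.052  0.066 ]
ring [ 0.5881 -0.0571  0.008 ]
rib [ 0.4181 -0.2663  0.0825]
railFL [ 0.3977 -0.2467  0.0665]
railFR [ 0.407  -0.3166  0.0665]
railBL [ 0.4988 -0.2375  0.0665]
honey [0.4599 0.163  0.086 ]
```

View pics/w1c.png

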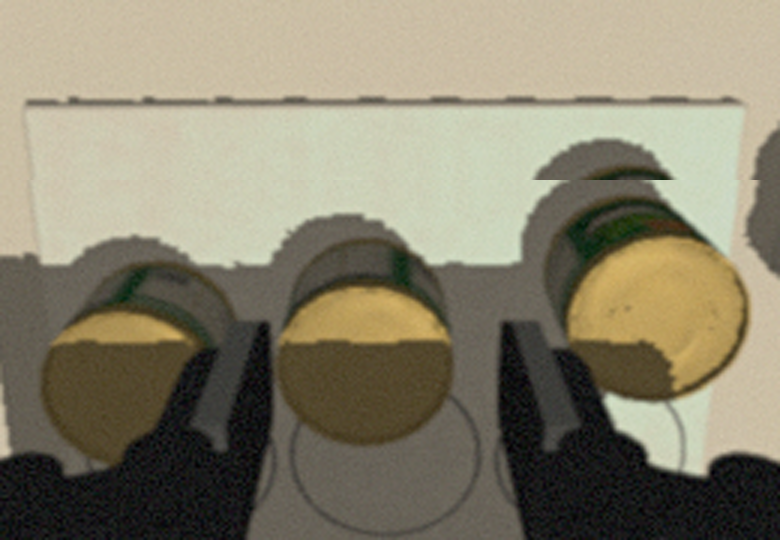

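The crop shows the bed edge, the three tin lids and the middle ring (centred on raw pixel 318.5,~283). Both views agree with the lamp at about (0.5435, -0.0595), yaw 0.02. Next I'll test how the arm handles the lean, in free air above the hood.

```bash
python3 - <<'E'
from h import *; from workcell import bot
s=bot.observe(); rows(tool(s),[((.40,-.06,.50),ori(np.radians(40)),5)],.5)
E
```

```text
[[0.006, -0.001, -0.076], [-0.0, -0.044, -0.0], 0.5],
[[-0.004, -0.001, -0.076], [-0.0, -0.044, -0.0], 0.5],
[[-0.015, -0.001, -0.075], [-0.0, -0.044, -0.0], 0.5],
[[-0.025, -0.001, -0.072], [-0.0, -0.044, -0.0], 0.5],
[[-0.035, -0.001, -0.068], [-0.0, -0.044, -0.0], 0.5],
```

>>> {"method": "carry_out", "body": {
  "targets": [
    [[0,0,-0.076],[0,-0.044,0],0.5],
    [[0,0,-0.076],[0,-0.044,0],0.5],
    [[-0.015,0,-0.075],[0,-0.044,0],0.5],
    [[-0.025,0,-0.072],[0,-0.044,0],0.5],
    [[-0.035,0,-0.068],[0,-0.044,0],0.5],
    [[0,0,0],[0,0,0],0.5]
  ]
}}

```text
clock: 2.95
position: [0.4004, -0.0589, 0.5005]
tool_rot: [3.141, 0.694, -3.124]
force: [0.0, -0.2, -0.5]
grip_width: 0.0431
```

```bash
python3 - <<'E'
from h import *; from workcell import bot
s=bot.observe(); print(s["qpos"].round(3),s["position"].round(4),s["tool_rot"].round(3))
E
```

```text
[-0.191 -0.11   0.18   2.249  0.036  0.307  1.554] [ 0.4004 -0.0589  0.5005] [ 3.141  0.694 -3.124]
```

```bash
cat > fk.py <<'E'
from h import *
from scipy.optimize import least_squares
import itertools
D=[([-1.174,.5215,-.036,1.5995,.021,1.021,-.113],[.281,.558,.4045],[-3.14,0,2.675]),
([-.177,.183,.203,2.132,-.05,.832,1.644],[.408,-.0593,.4046],[3.141,0,-3.125]),
([-.191,-.11,.18,2.249,.036,.307,1.554],[.4004,-.0589,.5005],[3.141,.694,-3.124])]
E=lambda a,t:R.from_euler(a,t).as_matrix()
def fk(q,L,sg,q7o=0):
    z0,L1,e,L2,L3,w,a0=L
    M=E("z",sg[0]*q[0]); p=np.array([0,0,z0])+M@[a0,0,0]
    M=M@E("y",q[1])@E("z",sg[1]*q[2]); p=p+M@[e,0,L1]
    M=M@E("y",q[3]); p=p+M@[-e,0,0]
    M=M@E("z",sg[2]*q[4]); p=p+M@[0,0,L2]
    M=M@E("y",q[5]); p=p+M@[w,0,L3]
    return p,M@E("z",sg[3]*q[6]+q7o)
E
python3 - <<'E'
from fk import *
best=[]
for sg in itertools.product([1,-1],repeat=4):
    def res(x):
        o=[]
        for q,p,r in D:
            P,M=fk(q,x[:7],sg,x[7]); o+=list((P-p)*5)+list((M-E("xyz",r)).ravel()*.5)
        return np.array(o+list(.02*x[:7]*np.array([0,0,1,0,0,1,1])))
    for g in (0,1.57,3.14,-1.57):
        r=least_squares(res,[.4,.45,0,.45,.1,0,0,g]); best.append((r.cost,sg,r.x.round(4)))
best.sort(key=lambda b:b[0])
for b in best[:4]: print(b)
E
```

```text
(np.float64(0.05535560810608259), (-1, -1, -1, -1), array([ 0.2828,  0.6025,  0.1618,  0.6239,  0.1359,  0.1479, -0.2863,
        1.5708]))
(np.float64(0.055355608106082685), (-1, -1, -1, -1), array([ 0.2828,  0.6025,  0.1618,  0.6239,  0.1359,  0.1479, -0.2863,
        1.5708]))
(np.float64(0.0553556081060827), (-1, -1, -1, -1), array([ 0.2828,  0.6025,  0.1618,  0.6239,  0.1359,  0.1479, -0.2863,
        1.5708]))
(np.float64(0.055355608106082727), (-1, -1, -1, -1), array([ 0.2828,  0.6025,  0.1618,  0.6239,  0.1359,  0.1479, -0.2863,
        1.5708]))
```

```bash
python3 - <<'E'
from fk import *
for sg in itertools.product([1,-1],repeat=4):
  for g in (0,np.pi/2,np.pi,-np.pi/2):
    e=[np.linalg.norm(R.from_matrix(fk(q,[0]*7,sg,g)[1].T@E("xyz",r)).as_rotvec()) for q,p,r in D]
    if max(e)<.5: print(sg,round(g,2),np.round(e,3))
sg=(-1,-1,-1,-1)
# generic linear offsets: p = z0 + sum M_i v_i  (v_i free 3-vectors after q1,q3,q4,q5,q7) -> lsq w/ ridge
A=[];b=[]
for q,p,r in D:
    M1=E("z",-q[0]);M2=M1@E("y",q[1]);M3=M2@E("z",-q[2]);M4=M3@E("y",q[3]);M5=M4@E("z",-q[4]);M6=M5@E("y",q[5])
    A.append(np.hstack([np.array([[0],[0],[1.]]),M1[:,:2],M3[:,:],M4[:,:2],M5[:,2:],M6[:,:]])); b.append(p)
A=np.vstack(A);b=np.hstack(b); W=np.array([1,.1,.1,.1,.1,1,.1,.1,1,.1,.1,1])
y=np.linalg.solve((A*W).T@(A*W)+1e-6*np.eye(12),(A*W).T@b); print((y*W).round(3),np.abs(A@(y*W)-b).max())
E
```

```text
(-1, 1, 1, -1) 1.57 [0.085 0.467 0.32 ]
(-1, 1, -1, -1) 1.57 [0.073 0.406 0.361]
(-1, -1, 1, -1) 1.57 [0.042 0.1   0.071]
(-1, -1, -1, -1) 1.57 [0.002 0.001 0.001]
[ 0.323  0.    -0.012  0.005 -0.016  0.522 -0.001 -0.016  0.42   0.001
 -0.015  0.149] 3.0195039388974942e-06
```

```bash
cat >> fk.py <<'E'
LO=np.array([-2.91,-.3,-1.5,.17,-1.26,.16,-2.52]); HI=np.array([2.91,2.13,1.42,2.43,4.41,1.93,2.52])
V=np.array([.323,0,-.012,.005,-.016,.522,-.001,-.016,.42,.001,-.015,.149])
def FK(q):
    M1=E("z",-q[0]);M2=M1@E("y",q[1]);M3=M2@E("z",-q[2]);M4=M3@E("y",q[3]);M5=M4@E("z",-q[4]);M6=M5@E("y",q[5])
    A=np.hstack([np.array([[0],[0],[1.]]),M1[:,:2],M3[:,:],M4[:,:2],M5[:,2:],M6[:,:]])
    return A@V, M6@E("z",np.pi/2-q[6])
def IK(p,M,q0,w=1e-3,bounds=True):
    f=lambda q:np.concatenate([(FK(q)[0]-p)*5,R.from_matrix(FK(q)[1].T@M).as_rotvec(),w*(q-q0)])
    r=least_squares(f,np.clip(q0,LO+.01,HI-.01),bounds=(LO,HI)); return r.x,np.abs(r.fun[:6]).max()
E
python3 - <<'E'
from fk import *
rng=np.random.default_rng(0)
O=np.array([.5435,-.0595]); c,s_=np.cos(.02),np.sin(.02)
W=lambda x,y,z:np.array([O[0]+c*x-s_*y,O[1]+s_*x+c*y,z])
for name,tx,lean in [("end",8,40),("end",8,30),("start",-115,0),("start",-115,20)]:
  for flip in (0,1):
    M=ori(np.radians(lean),.02,flip); p=tipflange(W(tx/1e3,0,.02),M); sols=[]
    for _ in range(25):
        q,e=IK(p,M,rng.uniform(LO,HI))
        if e<2e-3: sols.append(q.round(2))
    print(name,lean,"flip",flip,p.round(3),len(sols))
    for q in sols[:6]: print("   ",q)
E
```

```text
end 40 flip 0 [ 0.444 -0.061  0.149] 12
    [ 1.01  1.33 -1.24  2.41  2.42  1.14 -0.11]
    [ 0.18  0.8  -0.1   2.4   3.19  0.75 -1.46]
    [ 0.51  0.87 -0.51  2.4   2.88  0.77 -1.  ]
    [-0.16  0.85  0.32  2.4   3.46  0.83 -1.89]
    [ 1.05  1.45 -1.35  2.41  2.38  1.24  0.03]
    [ 1.1   1.65 -1.5   2.41  2.36  1.4   0.23]
end 40 flip 1 [ 0.444 -0.061  0.149] 15
    [-0.74  1.47  1.2   2.4   3.8   1.41  0.3 ]
    [-0.66  1.26  1.03  2.4   3.78  1.23  0.51]
    [ 0.3   0.81 -0.25  2.4   3.08  0.75  1.84]
    [ 0.75  1.   -0.83  2.41  2.65  0.87  2.52]
    [ 0.49  0.86 -0.49  2.4   2.9   0.77  2.12]
    [0.03 0.81 0.08 2.4  3.31 0.77 1.49]
end 30 flip 0 [ 0.468 -0.061  0.165] 16
    [ 0.78  0.95 -0.93  2.32  2.24  0.71 -0.3 ]
    [ 0.18  0.72 -0.12  2.31  3.11  0.41 -1.41]
    [ 1.    1.31 -1.35  2.32  2.08  1.12  0.1 ]
    [ 0.39  0.75 -0.39  2.31  2.74  0.44 -0.97]
    [ 0.08  0.72  0.01  2.3   3.29  0.41 -1.62]
    [ 0.66  0.86 -0.75  2.32  2.36  0.6  -0.49]
end 30 flip 1 [ 0.468 -0.061  0.165] 10
    [-0.71  1.25  1.14  2.3   4.09  1.1   0.27]
    [ 0.32  0.74 -0.29  2.31  2.87 
[... 244 characters left out ...]
3
    [ 0.31  0.65 -0.37  2.24  0.67  0.36  0.96]
    [ 0.34  0.65 -0.41  2.24  0.72  0.38  0.91]
    [ 0.85  0.94 -1.12  2.24  1.24  0.87  0.47]
    [-0.1   0.65  0.14  2.22 -0.29  0.29  1.88]
    [ 0.47  0.68 -0.58  2.24  0.9   0.46  0.75]
    [-0.11  0.65  0.16  2.22 -0.33  0.29  1.92]
start 0 flip 1 [ 0.429 -0.062  0.188] 18
    [ 0.44  0.68 -0.54  2.24  0.86  0.44 -2.36]
    [-0.23  0.68  0.31  2.21 -0.62  0.33 -0.94]
    [-0.32  0.71  0.45  2.21 -0.83  0.39 -0.73]
    [ 0.21  0.63 -0.25  2.24  0.49  0.32 -2.02]
    [-0.4   0.75  0.56  2.21 -0.97  0.45 -0.6 ]
    [-0.13  0.65  0.19  2.22 -0.39  0.3  -1.16]
start 20 flip 0 [ 0.371 -0.063  0.178] 0
start 20 flip 1 [ 0.371 -0.063  0.178] 0
```

```bash
cat >> fk.py <<'E'
def J(q,h=1e-5):
    p,M=FK(q); Jm=np.zeros((6,7))
    for i in range(7):
        d=q.copy(); d[i]+=h; P,N=FK(d); Jm[:3,i]=(P-p)/h; Jm[3:,i]=R.from_matrix(N@M.T).as_rotvec()/h
    return Jm
def minnorm(q,p,M,n=10,qn=None,k=0.):
    """track to pose by min-norm steps (active-set at limits), optional pull k to qn in the nullspace"""
    q=q.copy()
    for _ in range(n):
        P,N=FK(q); e=np.r_[p-P,R.from_matrix(M@N.T).as_rotvec()]
        free=np.ones(7,bool)
        for _ in range(4):
            Jm=J(q)*free; dq=Jm.T@np.linalg.solve(Jm@Jm.T+1e-6*np.eye(6),e)
            if qn is not None: dq+=free*((np.eye(7)-np.linalg.pinv(Jm)@Jm)@(k*(qn-q)))
            bad=free&(((q+dq<LO)&(dq<0))|((q+dq>HI)&(dq>0)))
            if not bad.any(): break
            free&=~bad
        q=np.clip(q+dq,LO,HI)
    return q
E
python3 - <<'E'
from fk import *
def seg(q,T,n,**k):
    P,N=FK(q); sl=Slerp([0,1],R.from_matrix([N,T[1]]))
    for i in range(1,n+1): q=minnorm(q,P+(T[0]-P)*i/n,sl(i/n).as_matrix(),**k)
    return q
for lab,k in [("plain",{}),("mid .05",dict(qn=(LO+HI)/2,k=.02)),("home",dict(qn=np.array(D[0][0]),k=.02))]:
    q=np.array(D[0][0])
    for q_,p,r in D[1:]:
        q=seg(q,(np.array(p),E("xyz",r)),14,n=3,**k); print(lab,q.round(3),np.array(q_))
E
```

```text
Traceback (most recent call last):
TypeError: seg() got multiple values for argument 'n'
```

```bash
cat >> fk.py <<'E'
def seg(q,T,m,**k):
    P,N=FK(q); sl=Slerp([0,1],R.from_matrix([N,T[1]]))
    for i in range(1,m+1): q=minnorm(q,P+(T[0]-P)*i/m,sl(i/m).as_matrix(),n=3,**k)
    return q
E
python3 - <<'E'
from fk import *
for lab,k in [("plain",{}),("mid",dict(qn=(LO+HI)/2,k=.02)),("home",dict(qn=np.array(D[0][0]),k=.02))]:
    q=np.array(D[0][0])
    for q_,p,r in D[1:]:
        q=seg(q,(np.array(p),E("xyz",r)),14,**k); print(lab,q.round(3),np.array(q_))
E
```

```text
plain [-0.196  0.184  0.225  2.134 -0.056  0.829  1.65 ] [-0.177  0.183  0.203  2.132 -0.05   0.832  1.644]
plain [-0.209 -0.111  0.196  2.251  0.046  0.306  1.543] [-0.191 -0.11   0.18   2.249  0.036  0.307  1.554]
mid [ 0.155  0.181 -0.174  2.128  0.041  0.836  1.543] [-0.177  0.183  0.203  2.132 -0.05   0.832  1.644]
mid [ 0.076 -0.097 -0.065  2.24  -0.081  0.306  1.667] [-0.191 -0.11   0.18   2.249  0.036  0.307  1.554]
home [-0.226  0.186  0.259  2.134 -0.065  0.829  1.66 ] [-0.177  0.183  0.203  2.132 -0.05   0.832  1.644]
home [-0.422 -0.128  0.387  2.259  0.162  0.31   1.432] [-0.191 -0.11   0.18   2.249  0.036  0.307  1.554]
```

```bash
cat > srch.py <<'E'
from fk import *
import time
q0=np.array(D[2][0]); O=np.array([.5435,-.0595]); c,s_=np.cos(.02),np.sin(.02)
W=lambda x,y,z:np.array([O[0]+c*x-s_*y,O[1]+s_*x+c*y,z])
def pose(x,y,z,deg,yaw=.02,flip=False): M=ori(np.radians(deg),yaw,flip); return tipflange(W(x/1e3,y/1e3,z),M),M
def traj(q,T,m):
    P,N=FK(q); sl=Slerp([0,1],R.from_matrix([N,T[1]])); mx=0; er=0
    for i in range(1,m+1):
        p,M=P+(T[0]-P)*i/m,sl(i/m).as_matrix(); qq=minnorm(q,p,M,n=3)
        mx=max(mx,np.abs((qq-q)/np.array([1.89,1.89,2.39,2.39,3.01,3.01,3.01])).max()/.0875); a,b=FK(qq)
        er=max(er,np.linalg.norm(a-p)*1e3,np.degrees(np.linalg.norm(R.from_matrix(b.T@M).as_rotvec()))); q=qq
    return q,mx,er
if __name__=="__main__":
    rng=np.random.default_rng(1); t=time.time(); L=[]
    while time.time()-t<150:
        a=[rng.uniform(0,80),rng.uniform(-70,70),rng.uniform(-150,150),rng.uniform(-.15,.1),rng.uniform(.45,.6),rng.uniform(.38,.5)]
        M=E("z",.02)@E("xyz",np.radians([a[1],0,a[2]]))@ori(np.radians(a[0]),0)
        q,m1,e1=traj(q0,(np.array([a[5],a[3],a[4]]),M),8)
        if e1>3: continue
        q,m2,e2=traj(q,pose(-118,0,.20,0),8)
        if e2>3: continue
        qs=q; q,m3,e3=traj(q,pose(-118,0,.022,0),4)
        if e3>3: continue
        q,m4,e4=traj(q,pose(-90,0,.02,15),3); q,m5,e5=traj(q,pose(-44,0,.02,27),4); q,m6,e6=traj(q,pose(8,0,.02,38),5)
        sc=max(e4,e5,e6); L.append((sc+max(m4,m5,m6),sc,np.round([m1,m2,m3,m4,m5,m6],1),np.round(a,2),qs.round(2),q.round(2)))
    L.sort(key=lambda b:b[0]); print(len(L))
    for b in L[:8]: print(*b)
E
python3 srch.py
```

```text
1123
0.7534564929238529 1.3632043660377778e-06 [3.5 1.7 0.5 0.8 0.4 0.2] [ 3.3230e+01  5.1870e+01 -1.2168e+02  9.0000e-02  5.3000e-01  4.1000e-01] [ 1.08  0.66 -1.46  2.13  0.76  1.08  0.81] [ 0.91  1.15 -1.09  2.39  2.43  0.97 -0.29]
0.7794760874837173 1.824154592970984e-06 [3.3 1.5 0.5 0.8 0.4 0.2] [ 1.9770e+01  5.2440e+01 -1.4597e+02  5.0000e-02  5.9000e-01  4.2000e-01] [ 1.08  0.64 -1.45  2.13  0.75  1.06  0.83] [ 0.9   1.14 -1.07  2.39  2.44  0.96 -0.3 ]
0.7852830340924156 1.9445298300565604e-06 [3.9 1.6 0.5 0.8 0.4 0.2] [ 2.6620e+01  3.4580e+01 -1.4612e+02  6.0000e-02  4.5000e-01  3.9000e-01] [ 1.08  0.64 -1.44  2.13  0.75  1.06  0.83] [ 0.9   1.14 -1.07  2.39  2.44  0.96 -0.31]
0.8278218090913289 3.0678085887451513e-06 [3.3 0.7 0.5 0.8 0.4 0.2] [ 7.304e+01 -6.126e+01 -2.839e+01 -3.000e-02  4.600e-01  4.200e-01] [ 1.07  0.62 -1.42  2.13  0.73  1.04  0.85] [ 0.89  1.12 -1.05  2.39  2.45  0.94 -0.33]
0.8778290793430163 5.101895836058637e-06 [5.8 1.1 0.5 0.9 0.5 0.2] [ 75.72 -13.27 -19.01   0.09   0.49   0.39] [ 1.05  0.59 -1.39  2.13  0.7   1.02  0.88] [ 0.88  1.1  -1.03  2.39  2.46  0.93 -0.36]
1.0217430373595953 1.872488507102949e-05 [3.  1.5 0.5 1.  0.5 0.2] [ 4.4400e+01  4.5020e+01 -1.0588e+02  1.0000e-01  5.7000e-01  3.8000e-01] [ 1.02  0.54 -1.31  2.13  0.65  0.97  0.94] [ 0.84  1.06 -0.98  2.39  2.5   0.89 -0.42]
1.0249786435884265 1.922751210732929e-05 [4.1 1.1 0.5 1.  0.5 0.2] [ 6.5800e+00 -5.0830e+01 -1.4731e+02 -7.0000e-02  6.0000e-01  4.0000e-01] [ 1.02  0.54 -1.31  2.13  0.65  0.97  0.94] [ 0.84  1.06 -0.97  2.39  2.5   0.89 -0.42]
1.0550821926538148 2.4462146189530117e-05 [3.3 1.7 0.5 1.1 0.5 0.2] [ 2.4860e+01  4.9230e+01 -1.3311e+02  4.0000e-02  5.5000e-01  4.9000e-01] [ 1.01  0.53 -1.3   2.13  0.64  0.96  0.95] [ 0.84  1.06 -0.97  2.39  2.5   0.89 -0.43]
```

```bash
cat > plan1.py <<'E'
from srch import *
V_=np.array([1.89,1.89,2.39,2.39,3.01,3.01,3.01])
def adaptive(q,T,lim=.8,dmax=.05,rmax=9.5,T0=None,rnd=3,verbose=True,jaw=.5):
    """rows toward T each within joint speed; simulates with rounded numbers"""
    P,N=FK(q) if T0 is None else (T0[:3,3],T0[:3,:3]); sl=Slerp([0,1],R.from_matrix([N,T[1]])); t=0; out=[]; P0,N0=P,N
    ang=np.degrees(np.linalg.norm(R.from_matrix(N0.T@T[1]).as_rotvec())); dist=np.linalg.norm(T[0]-P0)
    hmax=min(1,dmax/max(dist,1e-9),rmax/max(ang,1e-9)); hmax=1/np.ceil(1/hmax)
    while t<1-1e-6:
        h=min(hmax,1-t)
        while True:
            p,M=P0+(T[0]-P0)*(t+h),sl(t+h).as_matrix()
            d=np.round(N.T@(p-P)/.25,rnd); w=np.round(R.from_matrix(N.T@M).as_rotvec()/np.pi,rnd)
            p2=P+N@d*.25; M2=N@R.from_rotvec(w*np.pi).as_matrix()
            qq=minnorm(q,p2,M2,n=3); m=np.abs((qq-q)/V_).max()/.0875
            if m<=lim or h<.01: break
            h*=max(.5,.95*lim/m)
        t+=h; q=qq; P,N=p2,M2; out.append([d.tolist(),w.tolist(),jaw])
    if verbose:
        for i,r in enumerate(out): print(("--\n" if i%8==0 else "")+str(r).replace(" ","")+",")
    return q,(P,N),len(out)
E
python3 - <<'E'
from plan1 import *
for a in ([73.04,-61.26,-28.39,-.03,.46,.42],[6.58,-50.83,-147.3,-.07,.60,.40],[33,52,-122,.09,.53,.41]):
    M=E("z",.02)@E("xyz",np.radians([a[1],0,a[2]]))@ori(np.radians(a[0]),0)
    q,_,n1=adaptive(q0,(np.array([a[5],a[3],a[4]]),M),verbose=False); print(q.round(2))
    q2,_,n2=adaptive(q,pose(-118,0,.20,0),verbose=False); print(n1,n2,q2.round(2))
E
```

```text
[ 0.41  0.24 -0.85  2.43  1.94  1.38  0.1 ]
17 9 [ 0.83  0.39 -1.    2.13  0.44  0.85  1.15]
[ 0.68  0.22 -0.57  1.69 -0.48  1.93 -0.87]
24 16 [ 0.85  0.4  -1.04  2.13  0.46  0.86  1.13]
[ 0.2   0.2  -0.96  2.05  1.05  1.64 -1.93]
21 18 [ 0.94  0.46 -1.17  2.13  0.55  0.9   1.04]
```

```bash
python3 - <<'E'
from plan1 import *; from workcell import bot
s=bot.observe(); q=s["qpos"]; print(q.round(3)); P,N=FK(q); print((P-s["position"]).round(4))
M=E("z",.02)@E("xyz",np.radians([-61,0,-28]))@ori(np.radians(73),0)
q,_,_=adaptive(q,(np.array([.42,-.03,.46]),M)); print(q.round(2))
q2,_,_=adaptive(q,pose(-118,0,.20,0),verbose=False); print(q2.round(2))
q,m3,e3=traj(q2,pose(-118,0,.022,0),4);print(q.round(2))
for x,l,n in((-90,15,3),(-44,27,4),(8,38,5)): q,m,e=traj(q,pose(x,0,.02,l),n); print(q.round(2),round(m,2),round(e,3))
E
```

```text
[-0.191 -0.11   0.18   2.249  0.036  0.307  1.554]
[0.0001 0.0001 0.0006]
--
[[0.002,0.006,0.009],[0.016,-0.004,-0.011],0.5],
[[0.002,0.006,0.008],[0.014,-0.004,-0.009],0.5],
[[0.002,0.006,0.008],[0.013,-0.004,-0.008],0.5],
[[0.002,0.006,0.006],[0.013,-0.003,-0.009],0.5],
[[0.001,0.007,0.008],[0.014,-0.004,-0.009],0.5],
[[0.002,0.008,0.008],[0.016,-0.005,-0.011],0.5],
[[0.003,0.013,0.01],[0.024,-0.006,-0.016],0.5],
[[0.003,0.022,0.016],[0.037,-0.01,-0.025],0.5],
--
[[0.001,0.023,0.013],[0.038,-0.01,-0.024],0.5],
[[0.001,0.025,0.009],[0.038,-0.011,-0.025],0.5],
[[-0.002,0.026,0.007],[0.037,-0.01,-0.025],0.5],
[[-0.001,0.007,0.001],[0.009,-0.003,-0.006],0.5],
[[-0.001,0.005,0.001],[0.008,-0.002,-0.006],0.5],
[[-0.001,0.006,0.0],[0.008,-0.002,-0.005],0.5],
[[-0.001,0.006,0.001],[0.009,-0.002,-0.006],0.5],
[[-0.001,0.005,-0.0],[0.007,-0.002,-0.004],0.5],
[ 0.52  0.27 -0.98  2.43  1.94  1.42  0.12]
[ 0.94  0.46 -1.17  2.13  0.54  0.9   1.04]
[ 0.62  0.74 -0.77  2.25  1.04  0.57  0.62]
[ 0.55  0.7  -0.61  2.38  1.9   0.37 -0.18] 1.44 0.0
[ 0.72  0.85 -0.81  2.41  2.31  0.63 -0.45] 0.49 0.0
[ 0.78  1.   -0.87  2.39  2.56  0.84 -0.54] 0.21 0.0
```

>>> {"method": "carry_out", "body": {
  "targets": [
    [[0.002,0.006,0.009],[0.016,-0.004,-0.011],0.5],
    [[0.002,0.006,0.008],[0.014,-0.004,-0.009],0.5],
    [[0.002,0.006,0.008],[0.013,-0.004,-0.008],0.5],
    [[0.002,0.006,0.006],[0.013,-0.003,-0.009],0.5],
    [[0.001,0.007,0.008],[0.014,-0.004,-0.009],0.5],
    [[0.002,0.008,0.008],[0.016,-0.005,-0.011],0.5],
    [[0.003,0.013,0.01],[0.024,-0.006,-0.016],0.5],
    [[0.003,0.022,0.016],[0.037,-0.01,-0.025],0.5]
  ]
}}

```text
clock: 3.95
position: [0.4107, -0.0454, 0.4792]
tool_rot: [-2.392, 0.696, -2.692]
force: [-0.8, -0.6, -1.8]
grip_width: 0.0428
```

>>> {"method": "carry_out", "body": {
  "targets": [
    [[0.001,0.023,0.013],[0.038,-0.01,-0.024],0.5],
    [[0.001,0.025,0.009],[0.038,-0.011,-0.025],0.5],
    [[-0.002,0.026,0.007],[0.037,-0.01,-0.025],0.5],
    [[-0.001,0.007,0.001],[0.009,-0.003,-0.006],0.5],
    [[-0.001,0.005,0.001],[0.008,-0.002,-0.006],0.5],
    [[-0.001,0.006,0],[0.008,-0.002,-0.005],0.5],
    [[-0.001,0.006,0.001],[0.009,-0.002,-0.006],0.5],
    [[-0.001,0.005,0],[0.007,-0.002,-0.004],0.5]
  ]
}}

```text
clock: 4.95
position: [0.4206, -0.0307, 0.4584]
tool_rot: [-1.73, 0.479, -2.378]
force: [0.3, -0.2, 0.4]
grip_width: 0.043
```

```bash
python3 - <<'E'
from plan1 import *; from workcell import bot
s=bot.observe(); q=s["qpos"]; print(q.round(3),s["clock"]); P,N=FK(q); print((P-s["position"]).round(4),s["position"])
T=pose(-118,112,.20,0)
q2,_,_=adaptive(q,T,T0=tool(s)); print(q2.round(2))
q,m3,e3=traj(q2,pose(-118,112,.022,0),4);print(q.round(2),m3)
for x,l,n in((-90,15,3),(-44,27,4),(8,38,5)): q,m,e=traj(q,pose(x,105,.02,l),n); print(q.round(2),round(m,2),round(e,3))
E
```

```text
[-0.049  0.196 -0.41   2.409  1.865  1.313  0.073] 4.95
[0.0053 0.0282 0.005 ] [ 0.42059709 -0.0306774   0.45842711]
--
[[-0.004,0.051,-0.017],[-0.04,0.031,0.01],0.5],
[[-0.002,0.053,-0.011],[-0.041,0.031,0.009],0.5],
[[0.001,0.053,-0.004],[-0.04,0.03,0.01],0.5],
[[0.003,0.054,0.002],[-0.041,0.031,0.01],0.5],
[[0.004,0.053,0.011],[-0.04,0.031,0.009],0.5],
[[0.004,0.048,0.015],[-0.038,0.028,0.01],0.5],
[[0.003,0.044,0.021],[-0.037,0.029,0.008],0.5],
[[0.003,0.045,0.029],[-0.04,0.03,0.01],0.5],
--
[[0.0,0.042,0.035],[-0.04,0.031,0.01],0.5],
[[0.0,0.005,0.006],[-0.007,0.005,0.001],0.5],
[ 0.24  0.29 -0.59  2.14  0.23  0.78  1.1 ]
[-0.    0.63 -0.31  2.26  0.6   0.33  0.76] 0.5507320342442954
[ 0.05  0.64 -0.33  2.4   2.09  0.28 -0.67] 3.42 0.052
[ 0.23  0.75 -0.55  2.42  2.38  0.6  -0.89] 0.42 0.0
[ 0.27  0.87 -0.59  2.41  2.58  0.85 -0.98] 0.2 0.0
```

```bash
python3 - <<'E'
import re
t=open("fk.py").read()
from fk import *; from workcell import bot
s=bot.observe(); DD=D+[(s["qpos"],s["position"],None)]
A=[];b=[]
for q,p,_ in DD:
    M1=E("z",-q[0]);M2=M1@E("y",q[1]);M3=M2@E("z",-q[2]);M4=M3@E("y",q[3]);M5=M4@E("z",-q[4]);M6=M5@E("y",q[5])
    A.append(np.hstack([np.array([[0],[0],[1.]]),M1[:,:2],M3[:,:],M4[:,:2],M5[:,2:],M6[:,:]])); b.append(p)
A=np.vstack(A);b=np.hstack(b); W=np.array([1,.1,.1,.1,.1,1,.1,.1,1,.1,.1,1])
for lam in (1e-4,1e-5,1e-6):
    y=np.linalg.solve((A*W).T@(A*W)+lam*np.eye(12),(A*W).T@b)*W; print(y.round(4),np.abs(A@y-b).max())
print(np.degrees(np.linalg.norm(R.from_matrix(FK(s["qpos"])[1].T@E("xyz",s["tool_rot"])).as_rotvec())))
E
```

```text
[ 3.201e-01  7.000e-04 -2.140e-02  3.000e-04 -1.860e-02  5.290e-01
  0.000e+00 -1.860e-02  4.192e-01 -4.000e-04 -4.000e-04  1.545e-01] 0.00039227066451570647
[ 3.204e-01 -1.100e-03 -2.120e-02  1.400e-03 -1.890e-02  5.295e-01
 -6.000e-04 -1.890e-02  4.210e-01  7.000e-04  3.000e-04  1.542e-01] 0.00023455050588866433
[ 3.205e-01 -1.400e-03 -2.120e-02  1.500e-03 -1.900e-02  5.296e-01
 -7.000e-04 -1.900e-02  4.212e-01  9.000e-04  4.000e-04  1.542e-01] 0.00021281591939818073
3.7615502400057994e-14
```

```bash
sed -i 's/^V=.*/V=np.array([.3203,0,-.0213,0,-.0188,.5293,0,-.0188,.42,0,0,.1543])/' fk.py; cat > srch2.py <<'E'
from plan1 import *; from workcell import bot
qa=bot.observe()["qpos"]
def lane(q,y0,pr=False,yaw=.02):
    """score from hover"""
    q,m,e=traj(q,pose(-118,y0,.022,0,yaw),4); S=[m*.4];er=[e]
    for x,l,n in((-92,15,3),(-44,27,4),(8,38,5)):
        q,m,e=traj(q,pose(x,y0,.02,l,yaw),n); S.append(m);er.append(e)
        if pr: print("   ",q.round(2),round(m,2),round(e,2))
    return max(er)+max(S)
if __name__=="__main__":
    for y0 in (0,110,-105):
        q,_,n=adaptive(qa,pose(-118,y0,.2,0),verbose=False); print(y0,n,q.round(2),lane(q,y0,True))
    rng=np.random.default_rng(2); t=time.time(); L=[]
    while time.time()-t<200:
        a=[rng.uniform(20,85),rng.uniform(-90,-20),rng.uniform(-120,20),rng.uniform(-.2,.1),rng.uniform(.42,.6),rng.uniform(.38,.55)]
        M=E("z",.02)@E("xyz",np.radians([a[1],0,a[2]]))@ori(np.radians(a[0]),0)
        q,m1,e1=traj(qa,(np.array([a[5],a[3],a[4]]),M),8)
        if e1>3: continue
        q,m2,e2=traj(q,pose(-118,110,.20,0),8)
        if e2>3: continue
        L.append((lane(q,110)+.1*(m1+m2),round(m1,1),round(m2,1),np.round(a,2),q.round(2)))
    L.sort(key=lambda b:b[0]); print(len(L))
    for b in L[:5]: print(*b)
E
python3 srch2.py
```

```text
[ 0.25  0.64 -0.3   2.36  2.12  0.19 -0.49] 3.02 0.05
    [ 0.51  0.76 -0.62  2.39  2.4   0.52 -0.66] 0.57 0.0
    [ 0.59  0.89 -0.72  2.38  2.61  0.77 -0.75] 0.19 0.0
0 10 [ 0.41  0.3  -0.49  2.11  0.2   0.78  1.39] 3.0665908397893284
    [-0.08  0.63 -0.26  2.38  2.03  0.24 -0.7 ] 2.76 0.0
    [ 0.11  0.73 -0.51  2.4   2.32  0.58 -0.92] 0.48 0.0
    [ 0.16  0.84 -0.57  2.39  2.51  0.85 -1.02] 0.21 0.0
110 9 [ 0.24  0.31 -0.59  2.11  0.24  0.79  1.09] 2.7598122390683484
    [ 0.64  0.68 -0.46  2.28  1.64  0.2   0.29] 2.87 0.21
    [ 0.93  0.84 -0.82  2.3   2.19  0.47 -0.13] 0.86 0.0
    [ 1.03  1.02 -0.97  2.29  2.47  0.66 -0.23] 0.23 0.0
-105 11 [ 0.58  0.34 -0.41  2.04  0.19  0.8   1.65] 3.0808560475014937
2225
0.8746417857628982 1.5 0.8 [ 83.28 -68.35 -45.77  -0.13   0.46   0.39] [ 0.8   0.69 -1.48  2.09  0.78  1.12  0.54]
1.032013939853418 1.2 1.0 [ 8.483e+01 -4.881e+01 -1.605e+01 -5.000e-02  4.800e-01  4.300e-01] [ 0.75  0.58 -1.34  2.09  0.68  1.02  0.64]
1.0483746554329172 2.6 1.1 [ 83.8  -53.22 -32.28  -0.19   0.49   0.39] [ 0.79  0.66 -1.44  2.09  0.75  1.09  0.57]
1.099290504801055 0.9 0.7 [ 59.87 -70.02   7.35   0.09   0.43   0.42] [ 0.72  0.53 -1.26  2.09  0.62  0.97  0.71]
1.1285807464412168 1.1 0.9 [ 8.355e+01 -7.802e+01 -3.200e+00  6.000e-02  4.600e-01  4.400e-01] [ 0.72  0.53 -1.27  2.09  0.62  0.97  0.7 ]
```

```bash
python3 - <<'E'
from srch2 import *
for y0,xs,l0 in ((110,-118,10),(110,-118,13),(0,-100,15),(-105,-90,20)):
    for z in (.12,.10):
        try:
            q,_,n=adaptive(qa,pose(xs,y0,z,l0),verbose=False); print(y0,z,"hover",n,q.round(2))
            q,m,e=traj(q,pose(xs,y0,.02,l0),4); print("  low",q.round(2),round(m,2),round(e,2))
            for x,l,k in((-92,18,3),(-44,27,4),(8,38,5)): q,m,e=traj(q,pose(x,y0,.02,l),k); print("    ",q.round(2),round(m,2),round(e,2))
        except Exception as ex: print(y0,z,ex)
E
```

```text
110 0.12 hover 9 [ 0.22  0.4  -0.62  2.32  0.75  0.42  0.57]
  low [-0.06  0.62 -0.29  2.37  1.57  0.21 -0.24] 1.32 0.0
     [ 0.11  0.67 -0.51  2.41  2.02  0.43 -0.66] 0.87 0.0
     [ 0.19  0.75 -0.62  2.4   2.24  0.63 -0.81] 0.24 0.0
     [ 0.24  0.87 -0.67  2.39  2.46  0.89 -0.93] 0.2 0.0
110 0.1 hover 9 [ 0.2   0.45 -0.6   2.33  0.89  0.4   0.44]
  low [-0.06  0.62 -0.29  2.37  1.57  0.21 -0.24] 0.97 0.0
     [ 0.11  0.67 -0.51  2.41  2.02  0.43 -0.66] 0.87 0.0
     [ 0.19  0.75 -0.62  2.4   2.24  0.63 -0.81] 0.24 0.0
     [ 0.23  0.87 -0.67  2.39  2.46  0.88 -0.93] 0.2 0.0
110 0.12 hover 9 [ 0.19  0.39 -0.59  2.36  0.89  0.37  0.42]
  low [ 0.01  0.63 -0.38  2.41  1.86  0.29 -0.53] 1.34 0.0
     [ 0.1   0.67 -0.5   2.41  2.03  0.42 -0.67] 0.24 0.0
     [ 0.19  0.75 -0.61  2.4   2.25  0.63 -0.82] 0.24 0.0
     [ 0.23  0.87 -0.66  2.39  2.46  0.88 -0.94] 0.2 0.0
110 0.1 hover 9 [ 0.17  0.44 -0.57  2.37  1.06  0.34  0.26]
  low [ 0.07  0.64 -0.46  2.4   1.81  0.34 -0.47] 0.84 0.0
     [ 0.14  0.68 -0.56  2.4   1.99  0.45 -0.62] 0.26 0.0
     [ 0.22  0.77 -0.66  2.4   2.22  0.65 -0.
[... 541 characters left out ...]
[ 0.61  0.8  -0.76  2.38  2.28  0.59 -0.51] 0.26 0.0
     [ 0.68  0.94 -0.84  2.37  2.53  0.81 -0.61] 0.2 0.0
-105 0.12 hover 12 [ 0.84  0.47 -0.67  2.29  0.98  0.22  0.93]
  low [ 0.87  0.76 -0.73  2.32  1.95  0.37  0.05] 1.32 0.0
     [ 0.81  0.73 -0.66  2.3   1.85  0.32  0.13] 0.14 0.0
     [ 0.96  0.86 -0.86  2.29  2.16  0.49 -0.08] 0.36 0.0
     [ 1.05  1.04 -1.    2.29  2.45  0.68 -0.19] 0.24 0.0
-105 0.1 hover 11 [ 0.77  0.5  -0.59  2.3   1.19  0.18  0.72]
  low [ 0.86  0.75 -0.72  2.32  1.96  0.36  0.03] 1.19 0.0
     [ 0.8   0.72 -0.64  2.31  1.86  0.31  0.11] 0.14 0.0
     [ 0.95  0.85 -0.85  2.3   2.17  0.48 -0.09] 0.35 0.0
     [ 1.05  1.03 -0.99  2.29  2.45  0.67 -0.2 ] 0.24 0.0
```

```bash
python3 - <<'E'
from srch2 import *
T0=tool(bot.observe())
q,(P,N),_=adaptive(qa,pose(-118,113,.10,13),T0=T0); T0=np.eye(4);T0[:3,3]=P;T0[:3,:3]=N
print("low"); q,_,_=adaptive(q,pose(-118,113,.02,13),T0=T0,dmax=.03)
E
```

```text
--
[[0.028,0.088,-0.023],[-0.038,0.024,0.014],0.5],
[[0.033,0.088,-0.01],[-0.039,0.023,0.014],0.5],
[[0.037,0.088,0.003],[-0.038,0.024,0.014],0.5],
[[0.04,0.085,0.016],[-0.039,0.024,0.014],0.5],
[[0.042,0.08,0.029],[-0.038,0.023,0.014],0.5],
[[0.043,0.074,0.042],[-0.039,0.024,0.014],0.5],
[[0.042,0.066,0.053],[-0.038,0.024,0.014],0.5],
[[0.041,0.057,0.064],[-0.039,0.023,0.014],0.5],
--
[[0.038,0.047,0.074],[-0.038,0.024,0.014],0.5],
low
--
[[0.021,0.0,0.092],[-0.0,-0.0,0.0],0.5],
[[0.016,0.0,0.071],[-0.0,-0.0,0.0],0.5],
[[0.017,0.0,0.074],[-0.0,-0.0,0.0],0.5],
[[0.018,0.0,0.074],[-0.0,-0.0,0.0],0.5],
```

>>> {"method": "carry_out", "body": {
  "targets": [
    [[0.028,0.088,-0.023],[-0.038,0.024,0.014],0.5],
    [[0.033,0.088,-0.01],[-0.039,0.023,0.014],0.5],
    [[0.037,0.088,0.003],[-0.038,0.024,0.014],0.5],
    [[0.04,0.085,0.016],[-0.039,0.024,0.014],0.5],
    [[0.042,0.08,0.029],[-0.038,0.023,0.014],0.5],
    [[0.043,0.074,0.042],[-0.039,0.024,0.014],0.5],
    [[0.042,0.066,0.053],[-0.038,0.024,0.014],0.5],
    [[0.041,0.057,0.064],[-0.039,0.023,0.014],0.5]
  ]
}}

```text
clock: 5.95
position: [0.3891, 0.0419, 0.285]
tool_rot: [-3.014, 0.297, -3.073]
force: [0.5, 0.2, -0.2]
grip_width: 0.0428
```

>>> {"method": "carry_out", "body": {
  "targets": [
    [[0.038,0.047,0.074],[-0.038,0.024,0.014],0.5],
    [[0,0,0],[0,0,0],0.5]
  ]
}}

```text
clock: 6.2
position: [0.3851, 0.0499, 0.2628]
tool_rot: [3.141, 0.224, -3.123]
force: [0.9, -0.7, 0.8]
grip_width: 0.0426
```

```bash
cat > st.py <<'E'
from srch2 import *
def lamp(p): d=np.asarray(p)[:2]-O; return np.array([c*d[0]+s_*d[1],-s_*d[0]+c*d[1],p[2]])
def show():
    s=bot.observe(); T=tool(s); tip=T[:3,3]+T[:3,2]*.168; print("q",s["qpos"].round(2),"tip lamp",(lamp(tip)*1e3).round(1),"lean",np.degrees(np.arccos(-T[2,2])).round(1),"yaw y-axis",np.degrees(np.arctan2(-T[0,1],T[1,1])).round(2),"F",s["force"].round(1),"t",s["clock"]); return s,T
E
python3 - <<'E'
from st import *
s,T=show()
q,_,_=adaptive(s["qpos"],pose(-118,113,.02,13),T0=T,dmax=.03); print(q.round(2))
f=imaging=__import__("workcell").imaging.grab_frame("wrist"); cv2.imwrite("pics/w2.png",f["pixels"][:,:,::-1])
E
```

```text
q [ 0.16  0.44 -0.57  2.37  1.06  0.34  0.25] tip lamp [-118.9  112.7   99. ] lean 12.8 yaw y-axis 1.1 F [ 0.9 -0.7  0.8] t 6.2
--
[[0.021,0.0,0.093],[0.0,-0.0,-0.0],0.5],
[[0.014,0.001,0.066],[0.0,-0.001,-0.0],0.5],
[[0.017,0.0,0.073],[0.0,0.0,-0.0],0.5],
[[0.017,0.0,0.077],[0.0,-0.0,-0.0],0.5],
[ 0.06  0.64 -0.46  2.4   1.8   0.34 -0.48]
```

View pics/w2.png

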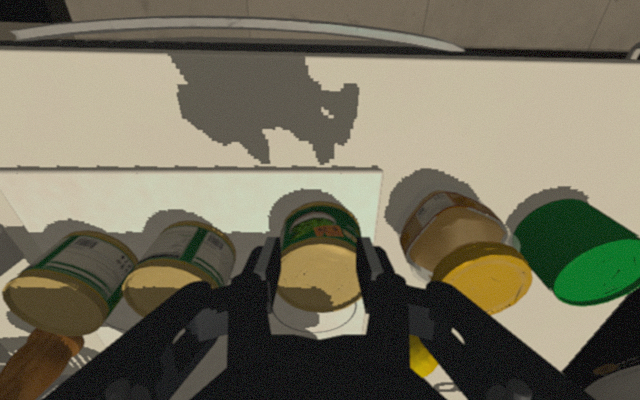

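The wrist view shows the left tin centred between the fingers (tin at about 317, finger gap 280–358), and the model tracks well. Next I'll descend and push.

>>> {"method": "carry_out", "body": {
  "targets": [
    [[0.021,0,0.093],[0,0,0],0.5],
    [[0.014,0.001,0.066],[0,-0.001,0],0.5],
    [[0.017,0,0.073],[0,0,0],0.5],
    [[0.017,0,0.077],[0,0,0],0.5],
    [[0,0,0],[0,0,0],0.5]
  ]
}}

```text
clock: 6.88
position: [0.386, 0.0508, 0.1845]
tool_rot: [-3.141, 0.231, -3.12]
force: [0.4, -0.1, -0.0]
grip_width: 0.0428
```

```bash
cat >> st.py <<'E'
def chain(wps,lim=.8,jaw=.5):
    """wps (x,y,z,lean,dmax); rows from the measured pose"""
    s,T=show(); q=s["qpos"]
    for x,y,z,l,d in wps:
        q,(P,N),_=adaptive(q,pose(x,y,z,l),T0=T,dmax=d,lim=lim,jaw=jaw); T=np.eye(4);T[:3,3]=P;T[:3,:3]=N
    print(q.round(2))
E
python3 - <<'E'
from st import *
chain([(-92,111,.02,18,.012),(-44,108,.02,27,.02),(-4,105,.02,36,.02)])
E
```

```text
q [ 0.07  0.64 -0.47  2.4   1.8   0.34 -0.47] tip lamp [-116.8  113.4   21. ] lean 13.2 yaw y-axis 1.23 F [ 0.4 -0.1 -0. ] t 6.875
--
[[-0.02,-0.005,0.014],[0.0,-0.013,0.0],0.5],
[[-0.019,-0.005,0.016],[0.0,-0.014,0.0],0.5],
--
[[-0.039,-0.006,0.034],[0.0,-0.025,0.0],0.5],
[[-0.036,-0.006,0.036],[0.0,-0.025,0.0],0.5],
--
[[-0.019,-0.006,0.041],[0.0,-0.025,0.0],0.5],
[[-0.015,-0.006,0.041],[0.0,-0.025,0.0],0.5],
[ 0.27  0.86 -0.7   2.4   2.41  0.86 -0.88]
```

>>> {"method": "carry_out", "body": {
  "targets": [
    [[-0.02,-0.005,0.014],[0,-0.013,0],0.5],
    [[-0.019,-0.005,0.016],[0,-0.014,0],0.5],
    [[-0.019,-0.003,0.017],[0,-0.012,0],0.5],
    [[-0.019,-0.003,0.017],[0,-0.012,0],0.5],
    [[-0.018,-0.003,0.018],[0,-0.013,0],0.5],
    [[-0.018,-0.003,0.018],[0,-0.013,0],0.5],
    [[-0.01,-0.003,0.02],[0,-0.012,0],0.5],
    [[-0.01,-0.003,0.02],[0,-0.013,0],0.5]
  ]
}}

```text
clock: 7.88
position: [0.4305, 0.0444, 0.1648]
tool_rot: [-3.139, 0.553, -3.119]
force: [-1.3, 0.8, -0.5]
grip_width: 0.043
```

```bash
python3 - <<'E'
from st import *
chain([(-4,105,.02,36,.02)])
from workcell import imaging
f=imaging.grab_frame("side"); cv2.imwrite("pics/s2.png",cv2.resize(f["pixels"][180:330,240:440,::-1],None,fx=4,fy=4,interpolation=cv2.INTER_CUBIC))
E
```

```text
q [ 0.26  0.81 -0.69  2.4   2.32  0.75 -0.83] tip lamp [-22.6 105.9  21.9] lean 31.7 yaw y-axis 1.2 F [-1.3  0.8 -0.5] t 7.875
--
[[-0.009,-0.005,0.047],[-0.0,-0.024,0.001],0.5],
[ 0.27  0.86 -0.7   2.4   2.41  0.86 -0.88]
```

View pics/s2.png

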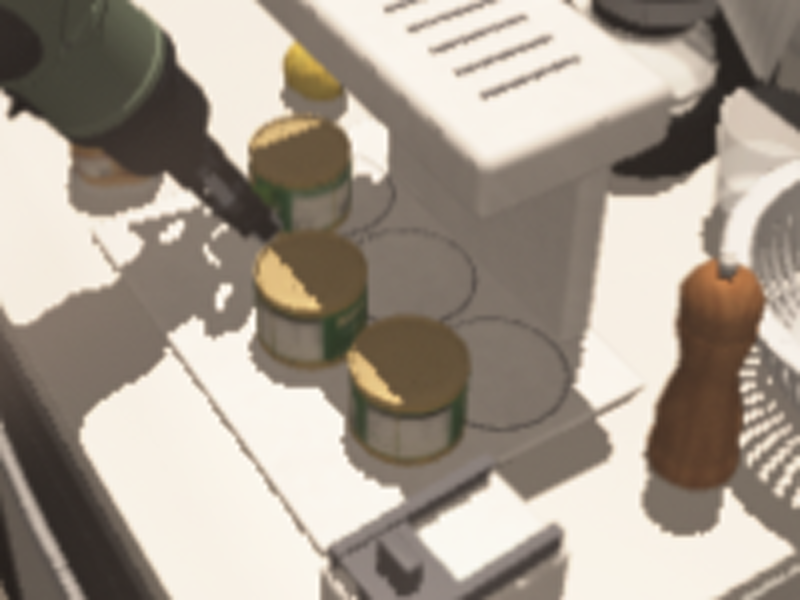

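The side crop shows the cradle pushing the left tin upright (top at crop (300,153)). The other two tins are untouched.

```bash
python3 - <<'E'
from st import *
f=dict(np.load("side0.npz"))
for p in ((300,153),(310,272),(410,363),(413,282),(508,373)): print(p,(lamp(onplane(f,(240+(p[0]+.5)/4-.5,180+(p[1]+.5)/4-.5),.066 if p[0] not in(413,508) else .008))*1e3).round(1))
chain([(-4,105,.0195,36,.01),(5,105,.0195,38,.005)])
E
```

```text
(300, 153) [13.6 98.  66. ]
(310, 272) [-42.6 -10.   66. ]
(410, 363) [ -31.1 -110.6   66. ]
(413, 282) [43.8 -5.2  8. ]
(508, 373) [  49.8 -108.8    8. ]
q [ 0.26  0.81 -0.69  2.4   2.32  0.76 -0.83] tip lamp [-22.1 105.8  21.6] lean 31.8 yaw y-axis 1.18 F [-0.9 -1.2 -0.5] t 7.925
--
[[-0.004,-0.002,0.024],[-0.0,-0.012,0.0],0.5],
[[-0.003,-0.002,0.023],[-0.0,-0.011,0.001],0.5],
--
[[-0.003,-0.0,0.011],[-0.0,-0.006,-0.0],0.5],
[[-0.002,-0.0,0.011],[-0.0,-0.005,-0.0],0.5],
[ 0.28  0.88 -0.71  2.4   2.45  0.9  -0.9 ]
```

>>> {"method": "carry_out", "body": {
  "targets": [
    [[-0.004,-0.002,0.024],[0,-0.012,0],0.5],
    [[-0.003,-0.002,0.023],[0,-0.012,0],0.5],
    [[-0.003,0,0.011],[0,-0.006,0],0.5],
    [[-0.002,0,0.011],[0,-0.005,0],0.5],
    [[-0.006,0,0.008],[0,0,0],0.5],
    [[0,0,0],[0,0,0],0.5]
  ]
}}

```text
clock: 8.68
position: [0.4447, 0.044, 0.1505]
tool_rot: [3.14, 0.66, -3.122]
force: [-0.8, 0.2, 1.0]
grip_width: 0.0425
```

```bash
python3 - <<'E'
from st import *
from workcell import imaging
T=imaging.grab_frame("side"); np.savez("side1.npz",**T); cv2.imwrite("pics/s3.png",cv2.resize(T["pixels"][200:260,280:360,::-1],None,fx=8,fy=8,interpolation=cv2.INTER_CUBIC))
chain([(-30,105,.022,30,.04),(-75,105,.03,20,.05)])
E
```

```text
q [ 0.28  0.89 -0.7   2.39  2.45  0.9  -0.89] tip lamp [  6.2 105.7  17.7] lean 37.8 yaw y-axis 1.17 F [-0.4  0.1  0.3] t 8.725
--
[[0.013,-0.002,-0.096],[0.0,0.043,-0.0],0.5],
--
[[0.011,0.0,-0.054],[0.0,0.028,-0.0],0.5],
[[0.016,0.0,-0.052],[0.0,0.028,-0.0],0.5],
[ 0.17  0.67 -0.56  2.39  2.    0.45 -0.61]
```

View pics/s3.png

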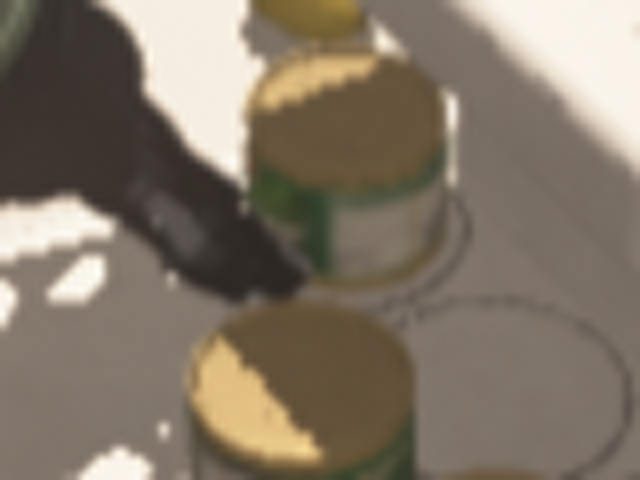

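```bash
python3 - <<'E'
from st import *
f=dict(np.load("side0.npz"))
cc=lambda p:(280+(p[0]+.5)/8-.5,200+(p[1]+.5)/8-.5)
for p,z in (((347,118),.066),((302,385),.066),((470,225),.008),((440,245),.010)): print(p,(lamp(onplane(f,cc(p),z))*1e3).round(1))
for y in (105,0,-105):  # where ring / a centred tin should appear
    print("centred tin top px", ((proj(f,W(.045,y/1e3,.066))-[280,200])*8).round(0))
E
```

```text
(347, 118) [42.3 99.2 66. ]
(302, 385) [-42.3 -10.4  66. ]
(470, 225) [85.2 81.1  8. ]
(440, 245) [68.3 75.8 10. ]
centred tin top px [342. 103.]
centred tin top px [502. 269.]
centred tin top px [686. 458.]
```

>>> {"method": "carry_out", "body": {
  "targets": [
    [[0.013,-0.002,-0.096],[0,0.043,0],0.5],
    [[0.011,0,-0.054],[0,0.028,0],0.5],
    [[0.016,0,-0.052],[0,0.028,0],0.5]
  ]
}}

```text
clock: 9.1
position: [0.4087, 0.0427, 0.1883]
tool_rot: [3.139, 0.347, -3.123]
force: [-1.6, 0.0, -1.4]
grip_width: 0.0427
```

```bash
python3 - <<'E'
from st import *
chain([(-108,105,.024,15,.05),(-108,-5,.022,15,.04),(-92,-4,.02,18,.009),(-44,-1,.02,28,.012),(-4,0,.02,36,.0065)])
E
```

```text
q [ 0.17  0.66 -0.56  2.39  2.    0.45 -0.61] tip lamp [-75.7 105.3  30.3] lean 19.9 yaw y-axis 1.13 F [-1.6  0.  -1.4] t 9.1
--
[[0.073,0.0,-0.018],[0.001,0.027,-0.0],0.5],
--
[[0.001,-0.147,0.003],[-0.0,-0.0,-0.0],0.5],
[[0.0,-0.146,0.003],[-0.0,-0.0,-0.0],0.5],
[[0.001,-0.147,0.002],[-0.0,-0.0,-0.0],0.5],
--
[[-0.025,0.004,0.025],[-0.0,-0.017,-0.0],0.5],
--
[[-0.022,0.004,0.023],[-0.0,-0.018,-0.0],0.5],
[[-0.02,0.004,0.025],[-0.0,-0.019,-0.0],0.5],
[[-0.019,0.005,0.026],[-0.0,-0.018,-0.0],0.5],
--
[[-0.012,0.001,0.02],[-0.0,-0.011,-0.0],0.5],
[[-0.011,0.001,0.021],[-0.0,-0.011,-0.0],0.5],
[[-0.011,0.001,0.021],[-0.0,-0.012,-0.0],0.5],
[[-0.01,0.001,0.022],[-0.0,-0.011,-0.0],0.5],
[ 0.62  0.89 -0.76  2.38  2.54  0.75 -0.68]
```

>>> {"method": "carry_out", "body": {
  "targets": [
    [[0.073,0,-0.018],[0.001,0.027,0],0.5],
    [[0,-0.11,0.002],[0,0,0],0.5],
    [[0,-0.11,0.002],[0,0,0],0.5],
    [[0,-0.11,0.002],[0,0,0],0.5],
    [[0,-0.11,0.002],[0,0,0],0.5],
    [[0,0,0],[0,0,0],0.5]
  ]
}}

```text
clock: 9.85
position: [0.3929, -0.0692, 0.1841]
tool_rot: [-3.139, 0.264, -3.125]
force: [0.3, 0.7, -0.4]
grip_width: 0.0427
```

```bash
python3 - <<'E'
from st import *
chain([(-92,-4,.02,18,.009),(-44,-1,.02,28,.012),(-4,0,.02,36,.0065)])
E
```

```text
q [ 0.36  0.64 -0.41  2.39  2.05  0.25 -0.39] tip lamp [-106.9   -7.2   21.9] lean 15.1 yaw y-axis 0.94 F [ 0.3  0.7 -0.4] t 9.85
--
[[-0.022,0.011,0.024],[-0.001,-0.016,-0.001],0.5],
--
[[-0.022,0.004,0.023],[-0.0,-0.018,0.0],0.5],
[[-0.021,0.004,0.024],[-0.0,-0.019,0.0],0.5],
[[-0.019,0.004,0.026],[-0.0,-0.018,0.0],0.5],
--
[[-0.012,0.001,0.02],[-0.0,-0.011,0.0],0.5],
[[-0.011,0.001,0.021],[-0.0,-0.011,0.0],0.5],
[[-0.01,0.001,0.021],[-0.0,-0.012,0.0],0.5],
[[-0.01,0.001,0.022],[-0.0,-0.011,0.0],0.5],
[ 0.62  0.89 -0.77  2.38  2.53  0.75 -0.67]
```

>>> {"method": "carry_out", "body": {
  "targets": [
    [[-0.022,0.011,0.024],[0,-0.016,0],0.5],
    [[-0.011,0.002,0.012],[0,-0.009,0],0.5],
    [[-0.011,0.002,0.012],[0,-0.009,0],0.5],
    [[-0.01,0.002,0.012],[0,-0.009,0],0.5],
    [[-0.01,0.002,0.012],[0,-0.01,0],0.5],
    [[-0.01,0.002,0.013],[0,-0.009,0],0.5],
    [[-0.01,0.002,0.013],[0,-0.009,0],0.5],
    [[-0.012,0.001,0.02],[0,-0.011,0],0.5]
  ]
}}

```text
clock: 10.85
position: [0.4263, -0.0607, 0.1652]
tool_rot: [-3.14, 0.523, -3.121]
force: [-0.1, -0.4, -1.1]
grip_width: 0.0428
```

```bash
python3 - <<'E'
from st import *
chain([(-4,0,.02,36,.0065),(7,0,.0195,38,.004)])
E
```

```text
q [ 0.58  0.81 -0.72  2.39  2.41  0.62 -0.63] tip lamp [-33.3   0.9  19.7] lean 30.0 yaw y-axis 1.14 F [-0.1 -0.4 -1.1] t 10.85
--
[[-0.011,-0.001,0.02],[-0.0,-0.011,0.0],0.5],
[[-0.009,-0.002,0.021],[-0.0,-0.011,0.0],0.5],
[[-0.009,-0.001,0.021],[-0.0,-0.011,0.0],0.5],
--
[[-0.006,-0.0,0.014],[-0.0,-0.006,0.0],0.5],
[[-0.005,-0.0,0.014],[-0.0,-0.006,0.0],0.5],
[ 0.63  0.91 -0.77  2.38  2.58  0.79 -0.69]
```

>>> {"method": "carry_out", "body": {
  "targets": [
    [[-0.011,-0.001,0.02],[0,-0.011,0],0.5],
    [[-0.009,-0.001,0.021],[0,-0.011,0],0.5],
    [[-0.009,-0.001,0.021],[0,-0.011,0],0.5],
    [[-0.006,0,0.014],[0,-0.006,0],0.5],
    [[-0.005,0,0.014],[0,-0.006,0],0.5],
    [[0,0,0],[0,0,0],0.5]
  ]
}}

```text
clock: 11.6
position: [0.4469, -0.0612, 0.1518]
tool_rot: [-3.14, 0.663, -3.121]
force: [1.1, -0.1, -0.4]
grip_width: 0.0425
```

```bash
python3 - <<'E'
from st import *
from workcell import imaging
f=imaging.grab_frame("side"); np.savez("side2.npz",**f)
chain([(-30,0,.022,30,.04),(-75,0,.024,20,.05),(-106,-10,.024,15,.06),(-106,-105,.023,15,.03)])
E
```

```text
q [ 0.63  0.91 -0.77  2.38  2.58  0.79 -0.69] tip lamp [ 6.7 -0.1 19.5] lean 38.0 yaw y-axis 1.12 F [-0.4  0.1  0.8] t 11.65
--
[[0.016,-0.001,-0.092],[-0.0,0.044,0.0],0.5],
--
[[0.018,0.0,-0.043],[-0.0,0.028,0.0],0.5],
[[0.021,0.0,-0.042],[-0.0,0.028,0.0],0.5],
--
[[0.058,-0.04,-0.04],[-0.0,0.028,0.0],0.5],
--
[[0.0,-0.095,0.001],[-0.0,-0.0,0.0],0.5],
[[0.0,-0.095,0.001],[-0.0,-0.0,0.0],0.5],
[[0.001,-0.088,0.002],[-0.0,-0.0,0.0],0.5],
[[-0.0,-0.084,0.001],[-0.0,-0.0,0.0],0.5],
[[-0.0,-0.018,-0.0],[-0.0,-0.0,0.0],0.5],
[ 0.61  0.65 -0.41  2.31  1.76  0.16  0.16]
```

>>> {"method": "carry_out", "body": {
  "targets": [
    [[0.016,0,-0.092],[0,0.044,0],0.5],
    [[0.018,0,-0.043],[0,0.028,0],0.5],
    [[0.021,0,-0.042],[0,0.028,0],0.5]
  ]
}}

```text
clock: 12.02
position: [0.4107, -0.062, 0.1827]
tool_rot: [-3.141, 0.347, -3.123]
force: [-0.6, -0.5, -1.6]
grip_width: 0.0426
```

```bash
python3 - <<'E'
from st import *
chain([(-106,-10,.024,16,.06),(-98,-104,.022,23,.03)])
E
```

```text
q [ 0.45  0.68 -0.55  2.38  2.14  0.37 -0.46] tip lamp [-75.7   0.   24.7] lean 19.9 yaw y-axis 1.08 F [-0.6 -0.5 -1.6] t 12.025
--
[[0.069,-0.041,-0.037],[-0.0,0.022,-0.0],0.5],
--
[[0.013,-0.094,0.005],[-0.0,-0.01,-0.0],0.5],
[[0.014,-0.094,0.005],[-0.0,-0.01,-0.0],0.5],
[[0.014,-0.094,0.005],[-0.0,-0.009,-0.0],0.5],
[[0.013,-0.094,0.004],[-0.0,-0.01,-0.0],0.5],
[ 0.79  0.72 -0.59  2.38  2.4   0.33 -0.4 ]
```

>>> {"method": "carry_out", "body": {
  "targets": [
    [[0.069,-0.041,-0.037],[0,0.022,0],0.5],
    [[0.013,-0.094,0.005],[0,-0.01,0],0.5],
    [[0.014,-0.094,0.005],[0,-0.01,0],0.5],
    [[0.014,-0.094,0.005],[0,-0.01,0],0.5],
    [[0.013,-0.094,0.004],[0,-0.01,0],0.5],
    [[0,0,0],[0,0,0],0.5]
  ]
}}

```text
clock: 12.78
position: [0.3819, -0.1683, 0.176]
tool_rot: [-3.14, 0.405, -3.125]
force: [1.0, 1.3, -0.5]
grip_width: 0.0425
```

```bash
python3 - <<'E'
from st import *
chain([(-84,-104,.02,24,.014),(-44,-104,.02,29,.008),(-4,-105,.02,36,.0065),(7,-105,.0195,38,.004)])
E
```

```text
q [ 0.8   0.72 -0.6   2.38  2.41  0.34 -0.41] tip lamp [ -97.5 -106.    21.6] lean 23.2 yaw y-axis 0.93 F [ 1.   1.3 -0.5] t 12.775
--
[[-0.038,0.006,0.027],[-0.001,-0.004,-0.001],0.5],
--
[[-0.022,0.0,0.017],[0.0,-0.007,0.0],0.5],
[[-0.021,0.0,0.017],[0.0,-0.007,0.0],0.5],
[[-0.022,0.0,0.018],[0.0,-0.007,0.0],0.5],
[[-0.02,0.0,0.019],[0.0,-0.007,0.0],0.5],
--
[[-0.015,-0.001,0.021],[0.0,-0.01,0.0],0.5],
[[-0.014,-0.001,0.021],[0.0,-0.009,0.0],0.5],
[[-0.013,-0.001,0.021],[0.0,-0.01,0.0],0.5],
[[-0.013,-0.001,0.022],[0.0,-0.01,0.0],0.5],
--
[[-0.005,0.0,0.014],[0.0,-0.006,0.0],0.5],
[[-0.005,0.0,0.014],[0.0,-0.005,0.0],0.5],
[ 0.92  0.93 -0.8   2.29  2.65  0.59 -0.49]
```

>>> {"method": "carry_out", "body": {
  "targets": [
    [[-0.038,0.006,0.027],[0,-0.004,0],0.5],
    [[-0.022,0,0.017],[0,-0.007,0],0.5],
    [[-0.021,0,0.017],[0,-0.007,0],0.5],
    [[-0.022,0,0.018],[0,-0.007,0],0.5],
    [[-0.02,0,0.019],[0,-0.007,0],0.5],
    [[-0.015,-0.001,0.021],[0,-0.01,0],0.5],
    [[-0.014,-0.001,0.021],[0,-0.009,0],0.5],
    [[-0.013,-0.001,0.021],[0,-0.01,0],0.5]
  ]
}}

```text
clock: 13.78
position: [0.438, -0.1651, 0.1584]
tool_rot: [-3.14, 0.599, -3.121]
force: [-1.1, -0.8, -2.1]
grip_width: 0.043
```

>>> {"method": "carry_out", "body": {
  "targets": [
    [[-0.013,-0.001,0.022],[0,-0.01,0],0.5],
    [[-0.005,0,0.014],[0,-0.006,0],0.5],
    [[-0.005,0,0.014],[0,-0.005,0],0.5],
    [[0,0,0],[0,0,0],0.5]
  ]
}}

```text
clock: 14.28
position: [0.4498, -0.165, 0.1517]
tool_rot: [-3.14, 0.663, -3.121]
force: [-0.6, 0.1, -0.5]
grip_width: 0.0427
```

```bash
python3 - <<'E'
from st import *
from workcell import imaging
f=imaging.grab_frame("side"); np.savez("side3.npz",**f); cv2.imwrite("pics/s4.png",cv2.resize(f["pixels"][195:315,280:420,::-1],None,fx=5,fy=5,interpolation=cv2.INTER_CUBIC))
chain([(-40,-105,.022,29,.04),(-85,-105,.024,23,.05)])
E
```

```text
q [ 0.91  0.93 -0.8   2.29  2.65  0.6  -0.49] tip lamp [   7.6 -103.9   19.4] lean 38.0 yaw y-axis 1.12 F [ 0.2 -0.1  0.3] t 14.325
--
[[0.037,-0.005,-0.111],[-0.0,0.047,0.0],0.5],
[[0.002,-0.001,-0.006],[-0.0,0.003,0.0],0.5],
--
[[0.084,0.0,-0.09],[-0.0,0.033,0.0],0.5],
[ 0.77  0.71 -0.58  2.35  2.37  0.31 -0.38]
```

View pics/s4.png

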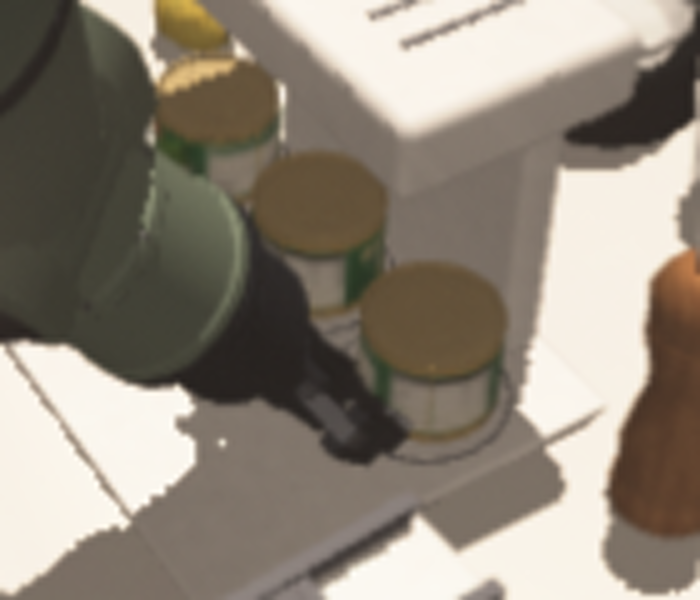

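The side crop shows all three tins upright in a row, with the right tin (top 433,320) inside its ring, which has a visible margin at the right and front. Next I'll retreat and view the control box.

>>> {"method": "carry_out", "body": {
  "targets": [
    [[0.037,0,-0.111],[0,0.047,0],0.5],
    [[0.002,0,-0.006],[0,0.003,0],0.5],
    [[0.084,0,-0.09],[0,0.033,0],0.5]
  ]
}}

```text
clock: 14.7
position: [0.3954, -0.1661, 0.1783]
tool_rot: [-3.14, 0.402, -3.121]
force: [-1.5, 0.3, -0.4]
grip_width: 0.0426
```

```bash
cat >> st.py <<'E'
def goto(wps,lim=.8,jaw=0.):
    """wps (flange p, R, dmax)"""
    s,T=show(); q=s["qpos"]
    for p,M,d in wps:
        q,(P,N),_=adaptive(q,(np.array(p),M),T0=T,dmax=d,lim=lim,jaw=jaw); T=np.eye(4);T[:3,3]=P;T[:3,:3]=N
    print(q.round(2))
E
python3 - <<'E'
from st import *
goto([((.375,-.18,.25),ori(np.radians(20)),.05),((.39,-.19,.36),ori(0.),.05)])
E
```

```text
q [ 0.77  0.71 -0.58  2.35  2.37  0.31 -0.38] tip lamp [ -84.4 -103.9   23.7] lean 23.1 yaw y-axis 1.14 F [-1.5  0.3 -0.4] t 14.7
--
[[-0.018,-0.027,-0.148],[-0.0,0.009,-0.0],0.0],
[[-0.002,-0.005,-0.025],[-0.0,0.001,-0.0],0.0],
[[-0.003,-0.005,-0.029],[-0.0,0.002,-0.0],0.0],
[[-0.003,-0.006,-0.035],[-0.0,0.002,-0.0],0.0],
[[-0.003,-0.007,-0.037],[-0.0,0.002,-0.0],0.0],
[[-0.002,-0.004,-0.023],[-0.001,0.001,-0.0],0.0],
--
[[-0.012,-0.002,-0.022],[0.0,0.006,-0.0],0.0],
[[-0.023,-0.005,-0.046],[0.0,0.013,-0.0],0.0],
[[-0.043,-0.01,-0.096],[0.0,0.027,-0.0],0.0],
[[-0.043,-0.012,-0.123],[0.0,0.032,-0.0],0.0],
[[-0.031,-0.012,-0.128],[0.001,0.033,-0.0],0.0],
[ 1.15  0.46 -1.06  2.09  0.53  0.89  1.38]
```

>>> {"method": "carry_out", "body": {
  "targets": [
    [[-0.018,-0.027,-0.148],[0,0.009,0],0],
    [[-0.002,-0.005,-0.025],[0,0.001,0],0],
    [[-0.003,-0.005,-0.029],[0,0.002,0],0],
    [[-0.003,-0.006,-0.035],[0,0.002,0],0],
    [[-0.003,-0.007,-0.037],[0,0.002,0],0],
    [[-0.002,-0.004,-0.023],[0,0.001,0],0],
    [[-0.012,-0.002,-0.022],[0,0.006,0],0],
    [[-0.023,-0.005,-0.046],[0,0.013,0],0]
  ]
}}

```text
clock: 15.7
position: [0.3773, -0.1812, 0.2693]
tool_rot: [-3.139, 0.286, -3.119]
force: [0.7, -1.2, -0.4]
grip_width: -0.0002
```

>>> {"method": "carry_out", "body": {
  "targets": [
    [[-0.043,-0.01,-0.096],[0,0.027,0],0],
    [[-0.043,-0.012,-0.123],[0,0.032,0],0],
    [[-0.031,-0.012,-0.128],[0,0.033,0],0],
    [[0,0,0],[0,0,0],0]
  ]
}}

```text
clock: 16.2
position: [0.3904, -0.1901, 0.3618]
tool_rot: [-3.138, 0.0, -3.122]
force: [-0.1, -1.0, -0.7]
grip_width: -0.0004
```

```bash
python3 - <<'E'
from st import *
from workcell import imaging
s,T=show()
f=imaging.grab_frame("wrist"); f["T"]=T@f["mount"]; np.savez("w3.npz",**f); cv2.imwrite("pics/w3.png",cv2.resize(f["pixels"][110:380,100:440,::-1],None,fx=2.2,fy=2.2,interpolation=cv2.INTER_CUBIC))
E
```

```text
q [ 1.15  0.46 -1.06  2.09  0.52  0.89  1.38] tip lamp [-155.6 -128.1  193.8] lean 0.2 yaw y-axis 1.14 F [-0.1 -1.  -0.7] t 16.2
```

View pics/w3.png

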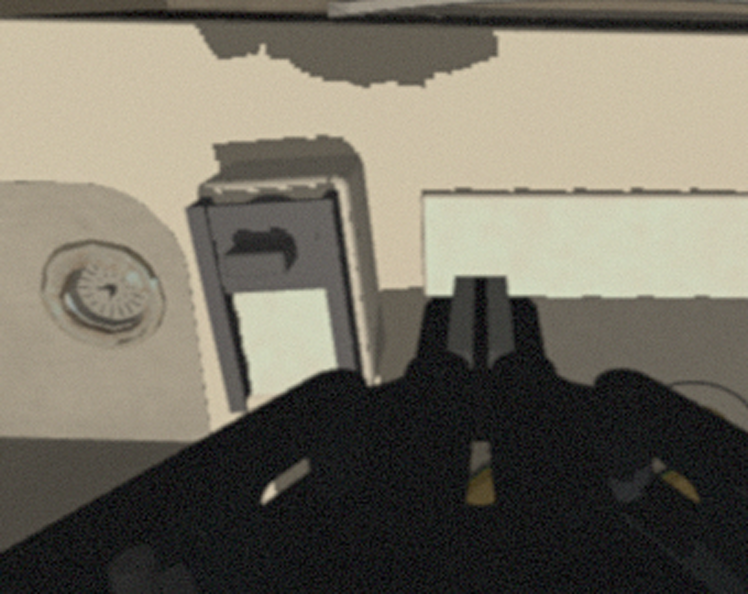

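The crop (scale 2.2, offset 100,110) shows the rib's top face at about (255,262) and the plate's rear edge from (233,293) to (325,288). The outer near rail corners are at about (189,207) and (336,192), and the left rail runs to (232,410).

```bash
python3 - <<'E'
from st import *
f=dict(np.load("w3.npz")); T=f["T"]
cc=lambda p:(100+(p[0]+.5)/2.2-.5,110+(p[1]+.5)/2.2-.5)
for n,p,z in [("rib",(256,262),.0825),("ribL",(223,262),.0825),("ribR",(289,258),.0825),("plateL",(234,293),.0635),("plateR",(326,288),.0635),("railNR",(189,207),.0665),("railNL",(336,192),.0665),("railFR",(232,410),.0665),("railFL",(360,372),.0665),("bedcorner",(423,193),.008)]:
    w=onplane(f,cc(p),z,T); print(n,w.round(4))
f=dict(np.load("side3.npz"))
hs=cv2.cvtColor(f["pixels"],cv2.COLOR_RGB2HSV)
E
```

```text
rib [ 0.4277 -0.2911  0.0825]
ribL [ 0.428  -0.3059  0.0825]
ribR [ 0.4254 -0.2762  0.0825]
plateL [ 0.4534 -0.311   0.0635]
plateR [ 0.4497 -0.2658  0.0635]
railNR [ 0.408  -0.3259  0.0665]
railNL [ 0.3993 -0.2575  0.0665]
railFR [ 0.5194 -0.3178  0.0665]
railFL [ 0.495  -0.2505  0.0665]
bedcorner [ 0.4183 -0.2234  0.008 ]
```

```bash
cat >> st.py <<'E'
B=np.array([.428,-.2903]); BY=.08
def bx(x,z,y=0.):
    p=B+np.array([np.cos(BY)*x-np.sin(BY)*y,np.sin(BY)*x+np.cos(BY)*y])
    return np.array([p[0],p[1],z+.173])
MB=ori(0.,BY)
E
python3 - <<'E'
from st import *
goto([(bx(-.032,.11),MB,.05),(bx(-.032,.069),MB,.025)])
E
```

```text
q [ 1.15  0.46 -1.06  2.09  0.53  0.89  1.38] tip lamp [-156.2 -127.9  192.6] lean 0.2 yaw y-axis 1.13 F [-1.   0.1 -1. ] t 16.25
--
[[-0.006,-0.137,0.104],[-0.0,0.0,-0.006],0.0],
[[-0.003,-0.137,0.104],[-0.001,0.0,-0.007],0.0],
[[0.0,-0.137,0.103],[0.0,0.0,-0.006],0.0],
--
[[0.0,-0.0,0.082],[0.0,0.0,-0.0],0.0],
[[0.0,-0.0,0.082],[0.0,0.0,-0.0],0.0],
[ 1.14  0.72 -0.86  2.03  0.81  0.76  1.43]
```

>>> {"method": "carry_out", "body": {
  "targets": [
    [[-0.006,-0.137,0.104],[0,0,-0.006],0],
    [[-0.003,-0.137,0.104],[0,0,-0.007],0],
    [[0,-0.137,0.103],[0,0,-0.006],0],
    [[0,0,0.082],[0,0,0],0],
    [[0,0,0.082],[0,0,0],0],
    [[0,0,0],[0,0,0],0]
  ]
}}

```text
clock: 17.0
position: [0.3952, -0.2918, 0.2401]
tool_rot: [3.141, -0.002, -3.061]
force: [0.3, 0.1, 0.9]
grip_width: 0.0002
```

```bash
python3 - <<'E'
from st import *
from workcell import imaging
s,T=show(); print(s["position"])
for n,sl in(("top",(slice(170,240),slice(380,460))),("side",(slice(290,360),slice(300,400)))):
    f=imaging.grab_frame(n); np.savez(n+"4.npz",**f); 
    im=f["pixels"][sl][:,:,::-1]; cv2.imwrite(f"pics/{n}4.png",cv2.resize(im,(400,400*im.shape[0]//im.shape[1]),interpolation=cv2.INTER_CUBIC))
a=cv2.imread("pics/top4.png");b=cv2.imread("pics/side4.png");h=max(a.shape[0],b.shape[0])
cv2.imwrite("pics/c4.png",np.hstack([np.pad(x,((0,h-x.shape[0]),(0,0),(0,0))) for x in(a,b)]))
goto([(bx(-.008,.069),MB,.01),(bx(.030,.069),MB,.01)])
E
```

```text
q [ 1.14  0.72 -0.86  2.04  0.81  0.76  1.43] tip lamp [-153.2 -229.3   72.1] lean 0.1 yaw y-axis 4.62 F [0.3 0.1 0.9] t 17.0
[ 0.39524413 -0.29184113  0.24005378]
q [ 1.14  0.72 -0.86  2.04  0.81  0.76  1.43] tip lamp [-152.3 -229.8   73.7] lean 0.1 yaw y-axis 4.59 F [0.5 0.2 0.6] t 17.1
--
[[-0.032,-0.001,-0.0],[-0.0,-0.0,0.0],0.0],
[[-0.032,-0.001,-0.001],[-0.0,-0.0,0.0],0.0],
[[-0.033,-0.001,-0.0],[-0.0,-0.0,0.0],0.0],
--
[[-0.038,-0.0,-0.0],[-0.0,-0.0,0.0],0.0],
[[-0.038,-0.0,-0.0],[-0.0,-0.0,0.0],0.0],
[[-0.038,-0.0,-0.0],[-0.0,-0.0,0.0],0.0],
[[-0.038,-0.0,-0.0],[-0.0,-0.0,0.0],0.0],
[ 1.04  0.77 -0.85  1.91  0.79  0.83  1.41]
```

View pics/c4.png

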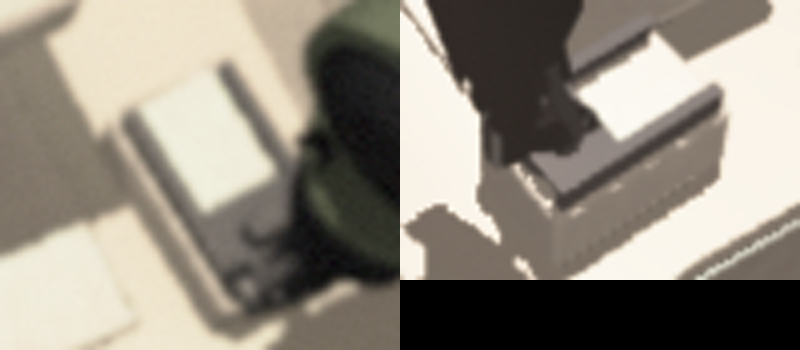

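The fingertips sit just on the robot side of the rib, over the plate's near end. Sliding the cover back.

>>> {"method": "carry_out", "body": {
  "targets": [
    [[-0.032,-0.001,0],[0,0,0],0],
    [[-0.032,-0.001,0],[0,0,0],0],
    [[-0.033,-0.001,0],[0,0,0],0],
    [[-0.038,0,0],[0,0,0],0],
    [[-0.038,0,0],[0,0,0],0],
    [[-0.038,0,0],[0,0,0],0],
    [[-0.03,0,0],[0,0,0],0],
    [[0,0,0],[0,0,0],0]
  ]
}}

```text
clock: 18.1
position: [0.4565, -0.2881, 0.2417]
tool_rot: [-3.14, 0.0, -3.062]
force: [-0.6, -0.2, 0.2]
grip_width: 0.0002
```

>>> {"method": "carry_out", "body": {
  "targets": [
    [[-0.012,0,0],[0,0,0],0],
    [[-0.012,0,0],[0,0,0],0],
    [[0,0,0],[0,0,0],0]
  ]
}}

```text
clock: 18.48
position: [0.4611, -0.288, 0.2414]
tool_rot: [-3.14, -0.003, -3.063]
force: [-8.3, 1.2, 4.4]
grip_width: -0.0002
```

```bash
python3 - <<'E'
from st import *
s,T=show(); print((s["position"][:2]-B).round(4),s["position"][2]-.173)
E
```

```text
q [ 1.04  0.78 -0.85  1.91  0.79  0.84  1.41] tip lamp [ -87.4 -227.1   73.4] lean 0.2 yaw y-axis 4.52 F [-8.3  1.2  4.4] t 18.475
[0.0331 0.0023] 0.06844502211374981
```

>>> {"method": "carry_out", "body": {
  "targets": [
    [[0.06,0,0],[0,0,0],0],
    [[0.04,0,-0.06],[0,0,0],0],
    [[0.034,0,-0.04],[0,0,0],0],
    [[0,0,0.06],[0,0,0],0],
    [[0,0,0.06],[0,0,0],0],
    [[0,0,0],[0,0,0],0]
  ]
}}

```text
clock: 19.23
position: [0.4284, -0.2903, 0.2353]
tool_rot: [3.141, -0.002, -3.062]
force: [0.3, 0.6, 0.6]
grip_width: -0.0002
```

```bash
python3 - <<'E'
from st import *
s,T=show(); print((s["position"][:2]-B).round(4),s["position"][2]-.173)
E
```

```text
q [ 1.08  0.76 -0.84  1.98  0.81  0.79  1.41] tip lamp [-120.  -228.4   67.3] lean 0.1 yaw y-axis 4.57 F [0.3 0.6 0.6] t 19.225
[0.0004 0.    ] 0.062335544032170925
```

>>> {"method": "carry_out", "body": {
  "targets": [
    [[0,0,0.02],[0,0,0],0],
    [[0,0,0.014],[0,0,0],0],
    [[0,0,0.012],[0,0,0],0],
    [[0,0,0],[0,0,0],0]
  ]
}}

```text
clock: 19.73
position: [0.4287, -0.2905, 0.2253]
tool_rot: [-3.14, 0.0, -3.062]
force: [0.3, 1.8, 4.4]
grip_width: 0.0001
```

>>> {"method": "carry_out", "body": {
  "targets": [
    [[0,0,0.008],[0,0,0],0],
    [[0,0,0],[0,0,0],0]
  ]
}}

```text
clock: 19.98
position: [0.4288, -0.2904, 0.2241]
tool_rot: [-3.139, 0.0, -3.062]
force: [-4.9, 4.6, 23.8]
grip_width: -0.0002
```

```bash
python3 - <<'E'
from st import *
s,T=show(); print(s["position"][2]-.173)
E
```

```text
q [ 1.07  0.77 -0.83  1.98  0.83  0.77  1.39] tip lamp [-119.2 -228.9   56.1] lean 0.1 yaw y-axis 4.56 F [-4.9  4.6 23.8] t 19.975
0.0510934991333622
```

The button bottomed out at tip z 0.051 with 24 N. Lifting away.

>>> {"method": "carry_out", "body": {
  "targets": [
    [[0,0,-0.1],[0,0,0],0],
    [[0,0,-0.15],[0,0,0],0],
    [[0.02,0.06,-0.15],[0,0,0],0],
    [[0.03,0.1,-0.1],[0,0,0],0],
    [[0.03,0.1,-0.1],[0,0,0],0],
    [[0,0,0],[0,0,0],0]
  ]
}}

```text
clock: 20.72
position: [0.4033, -0.2262, 0.3745]
tool_rot: [-3.138, 0.001, -3.061]
force: [0.3, 0.6, -0.6]
grip_width: -0.0
```

```bash
python3 - <<'E'
from st import *
from workcell import imaging
s,T=show(); f=imaging.grab_frame("side"); g=imaging.grab_frame("top")
a=cv2.resize(f["pixels"][180:360,240:440,::-1],(600,540),interpolation=cv2.INTER_CUBIC)
cv2.imwrite("pics/fin.png",a); cv2.imwrite("pics/fint.png",g["pixels"][:,:,::-1])
# bystanders: pixel change of their colour centroids, before vs now
f0,g0=dict(np.load("side0.npz")),dict(np.load("top0.npz"))
for n,a0,a1 in(("side",f0["pixels"],f["pixels"]),("top",g0["pixels"],g["pixels"])):
    for nm,(x,y,r) in dict(side=dict(honey=(268,208,14),lemon=(318,197,8),mill=(416,275,28)),top=dict(honey=(267,275,16),lemon=(240,216,14),mill=(391,137,14)))[n].items():
        cen=[]
        for im in(a0,a1):
            h=cv2.cvtColor(im[y-r:y+r,x-r:x+r],cv2.COLOR_RGB2HSV); m=(h[...,1]>110)&(h[...,2]>60); ys,xs=np.nonzero(m); cen.append((xs.mean().round(1),ys.mean().round(1),m.sum()))
        print(n,nm,cen)
E
```

```text
q [ 1.2   0.49 -1.07  2.01  0.53  0.95  1.51] tip lamp [-143.3 -164.5  206.5] lean 0.2 yaw y-axis 4.61 F [ 0.3  0.6 -0.6] t 20.725
side honey [(np.float64(13.2), np.float64(9.8), np.int64(336)), (np.float64(13.4), np.float64(11.1), np.int64(384))]
side lemon [(np.float64(6.8), np.float64(9.4), np.int64(115)), (np.float64(nan), np.float64(nan), np.int64(0))]
side mill [(np.float64(28.2), np.float64(27.7), np.int64(972)), (np.float64(28.5), np.float64(27.4), np.int64(977))]
top honey [(np.float64(16.1), np.float64(15.8), np.int64(598)), (np.float64(16.1), np.float64(15.8), np.int64(600))]
top lemon [(np.float64(14.3), np.float64(14.4), np.int64(327)), (np.float64(14.2), np.float64(14.4), np.int64(327))]
top mill [(np.float64(14.7), np.float64(13.0), np.int64(289)), (np.float64(14.2), np.float64(12.7), np.int64(304))]<stdin>:12: RuntimeWarning: Mean of empty slice.
  ret = ret.dtype.type(ret / rcount)
```

View pics/fin.png

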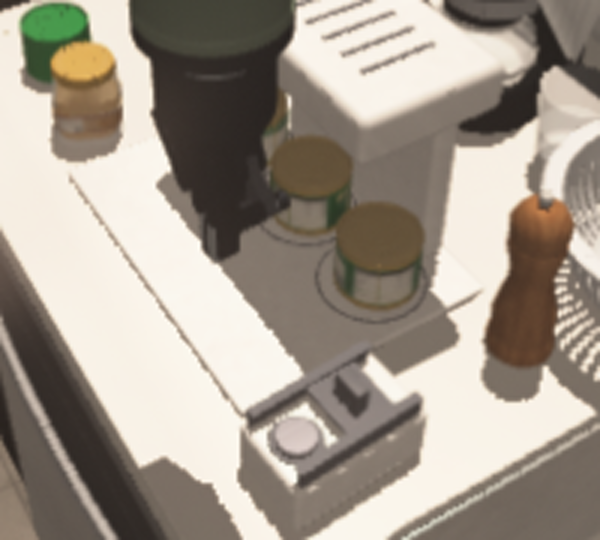

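The honey jar, lemon and mill are unmoved in the top view. The cover is back, the button is bare, and the middle and right tins are inside their rings. The arm hides the left tin, so I'll raise it and check once more.

>>> {"method": "carry_out", "body": {
  "targets": [
    [[0,0,-0.2],[0,0,0],0],
    [[0,0,-0.2],[0,0,0],0],
    [[0,0,-0.2],[0,0,0],0],
    [[0,0,-0.1],[0,0,0],0],
    [[0,0,0],[0,0,0],0]
  ]
}}

```text
clock: 21.45
position: [0.4037, -0.2278, 0.5488]
tool_rot: [-3.139, 0.001, -3.064]
force: [-0.5, 0.2, -1.0]
grip_width: -0.0001
```

```bash
python3 - <<'E'
from st import *
from workcell import imaging
s,T=show(); f=imaging.grab_frame("side")
cv2.imwrite("pics/fin2.png",cv2.resize(f["pixels"][195:300,290:400,::-1],None,fx=5.5,fy=5.5,interpolation=cv2.INTER_CUBIC))
E
```

```text
q [ 1.38  0.29 -1.22  1.76  0.28  1.29  1.75] tip lamp [-142.9 -165.9  380.8] lean 0.2 yaw y-axis 4.45 F [-0.5  0.2 -1. ] t 21.45
```

View pics/fin2.png

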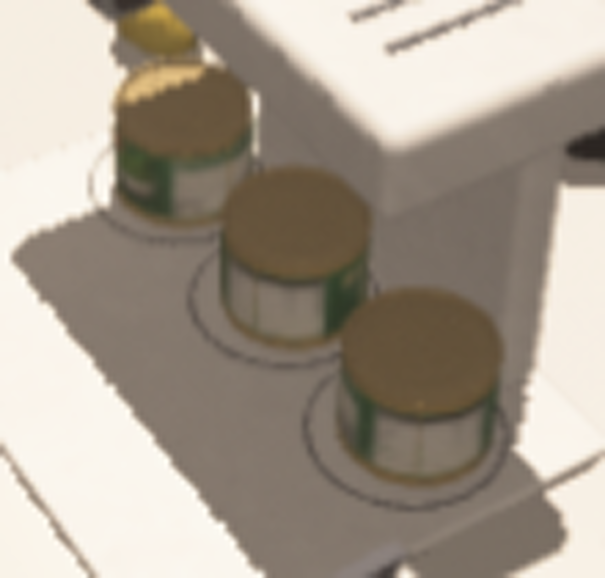

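```bash
python3 - <<'E'
from st import *
f=dict(np.load("side0.npz"))
cc=lambda p:(290+(p[0]+.5)/5.5-.5,195+(p[1]+.5)/5.5-.5)
# tin: top left/right extremes & top/bottom; ring: visible extremes left, front(lowest), (right)
for n,tc,ring in (("R",(422,351.5),[(304,425),(509,425),(406,507)]),("M",(296,224),[(188,300),(288,367)]),("L",(183,111),[(90,182),(172,241)])):
    t=lamp(onplane(f,cc(tc),.066))*1e3; print(n,"tin",t.round(1))
    r=[lamp(onplane(f,cc(p),.008))[:2]*1e3 for p in ring]; print("   ring pts",np.round(r,1),"dist from tin",[round(np.hypot(*(x-t[:2])),1) for x in r])
    # expected extremes in the picture of a 49 mm circle centred at nominal+bias: estimate centre by least squares on extremes
    def ext(cx,cy,rad,z):
        a=np.linspace(0,6.28,361); P=np.array([proj(f,W((cx+rad*np.cos(k))/1e3,(cy+rad*np.sin(k))/1e3,z)) for k in a]); P=(P+.5-[290,195])*5.5-.5
        return P
    def res(v):
        P=ext(*v,49,.008); o=[P[:,0].min()-ring[0][0],P[:,1].max()-ring[-1][1]]
        if len(ring)==3:o.append(P[:,0].max()-ring[1][0])
        return o
    v=least_squares(res,[45,t[1]],diff_step=1e-2).x
    print("   ring centre",v.round(1),"tin offset",(t[:2]-v).round(1))
E
```

```text
R tin [  43.6 -109.3   66. ]
   ring pts [[   3.   -75.6]
 [  86.9 -127.6]
 [  14.8 -142.4]] dist from tin [np.float64(52.8), np.float64(46.9), np.float64(43.9)]
   ring centre [  43.9 -102.8] tin offset [-0.2 -6.5]
M tin [42.6 -6.6 66. ]
   ring pts [[  0.1  26.3]
 [ 17.7 -39.7]] dist from tin [np.float64(53.8), np.float64(41.5)]
   ring centre [42.9  2.3] tin offset [-0.2 -8.9]
L tin [41.  97.5 66. ]
   ring pts [[  2.4 132.3]
 [ 16.1  68.4]] dist from tin [np.float64(52.0), np.float64(38.3)]
   ring centre [ 45.  108.2] tin offset [ -4.  -10.6]
```

All three tins look inside their rings, but the offset estimates from this one oblique view disagree by several mm. I'll take one closer numeric check with the wrist camera.

```bash
python3 - <<'E'
from st import *
goto([((.37,-.06,.40),ori(np.radians(36)),.05)])
goto([((.37,-.06,.45),ori(np.radians(30)),.05)])
E
```

```text
q [ 1.38  0.29 -1.22  1.76  0.28  1.29  1.75] tip lamp [-143.4 -165.7  379.7] lean 0.1 yaw y-axis 4.47 F [-0.5 -0.5 -0.5] t 21.5
--
[[0.014,0.121,0.105],[0.001,-0.036,0.003],0.0],
[[0.027,0.119,0.1],[0.001,-0.034,0.003],0.0],
[[0.037,0.115,0.094],[0.001,-0.034,0.003],0.0],
[[0.047,0.112,0.086],[0.001,-0.033,0.003],0.0],
[[0.046,0.092,0.066],[0.0,-0.027,0.003],0.0],
[[0.06,0.104,0.07],[0.001,-0.031,0.002],0.0],
[[0.011,0.017,0.01],[0.0,-0.005,0.001],0.0],
[ 1.39  0.06 -1.32  2.22 -0.03  0.32  1.71]
q [ 1.38  0.29 -1.22  1.76  0.28  1.29  1.75] tip lamp [-143.4 -165.7  379.7] lean 0.1 yaw y-axis 4.47 F [-0.5 -0.5 -0.5] t 21.5
--
[[0.018,0.151,0.086],[0.001,-0.037,0.004],0.0],
[[0.029,0.147,0.082],[0.001,-0.036,0.004],0.0],
[[0.039,0.146,0.076],[0.001,-0.036,0.004],0.0],
[[0.045,0.131,0.064],[0.001,-0.032,0.003],0.0],
[[0.039,0.097,0.043],[0.0,-0.024,0.003],0.0],
[[0.003,0.007,0.003],[0.0,-0.002,-0.0],0.0],
[ 1.61 -0.07 -1.47  2.27 -0.38  0.38  2.03]
```

>>> {"method": "carry_out", "body": {
  "targets": [
    [[0.014,0.121,0.105],[0.001,-0.036,0.003],0],
    [[0.027,0.119,0.1],[0.001,-0.034,0.003],0],
    [[0.037,0.115,0.094],[0.001,-0.034,0.003],0],
    [[0.047,0.112,0.086],[0.001,-0.033,0.003],0],
    [[0.046,0.092,0.066],[0,-0.027,0.003],0],
    [[0.06,0.104,0.07],[0.001,-0.031,0.002],0],
    [[0.011,0.017,0.01],[0,-0.005,0.001],0],
    [[0,0,0],[0,0,0],0]
  ]
}}

```text
clock: 22.5
position: [0.3727, -0.0785, 0.4127]
tool_rot: [-3.119, 0.564, -3.118]
force: [-0.3, -0.3, -0.9]
grip_width: 0.0003
```

```bash
python3 - <<'E'
from st import *
from workcell import imaging
s,T=show(); f=imaging.grab_frame("wrist"); Tc=T@f["mount"]; np.savez("w5.npz",T=Tc,**f)
for y in (105,0,-105): print("expect ring px",proj(f,W(.045,y/1e3,.008),Tc).round(0),"lid",proj(f,W(.045,y/1e3,.066),Tc).round(0))
ex=[proj(f,W(.045,y/1e3,.03),Tc) for y in (150,-150)]
x0,x1=sorted([int(e[0]) for e in ex]); y0=int(min(e[1] for e in ex))-90
x0,x1,y0=max(0,x0-10),min(640,x1+10),max(0,y0); print(x0,x1,y0)
im=f["pixels"][y0:y0+170,x0:x1,::-1]; k=min(790/im.shape[1],590/im.shape[0]); print(k)
cv2.imwrite("pics/w5.png",cv2.resize(im,None,fx=k,fy=k,interpolation=cv2.INTER_CUBIC))
E
```

```text
q [ 1.3   0.12 -1.28  2.33  0.43  0.23  1.26] tip lamp [-81.4 -19.1 270.8] lean 32.3 yaw y-axis 0.64 F [-0.3 -0.3 -0.9] t 22.5
expect ring px [405. 138.] lid [412. 165.]
expect ring px [335. 138.] lid [336. 164.]
expect ring px [266. 138.] lid [260. 164.]
223 448 56
3.4705882352941178
```

View pics/w5.png

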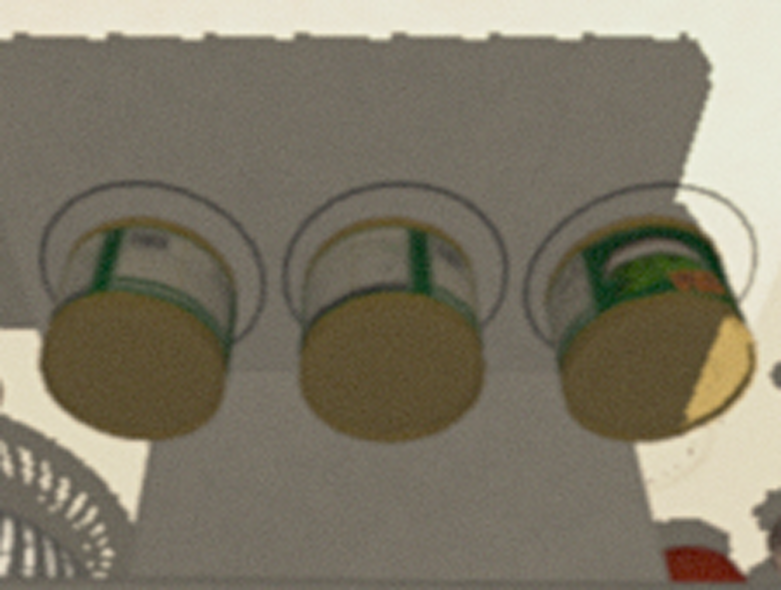

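```bash
python3 - <<'E'
from st import *
f=dict(np.load("w5.npz")); k=3.4705882
cc=lambda p:(223+(p[0]+.5)/k-.5,56+(p[1]+.5)/k-.5)
for n,p in dict(R_ring=(140,182),R_tin=(146,217),M_ring=(396,182),M_tin=(393,217),L_ring=(660,183),L_tin=(650,217)).items(): print(n,(lamp(onplane(f,cc(p),.008,f["T"]))*1e3).round(1))
for n,p in dict(R=(134,364),M=(392,364),L=(657,364)).items(): print("lid",n,(lamp(onplane(f,cc(p),.066,f["T"]))*1e3).round(1))
E
```

```text
R_ring [  -5.8 -101.7    8. ]
R_tin [  10.5 -101.9    8. ]
M_ring [-6.2  0.3  8. ]
M_tin [10.  -0.3  8. ]
L_ring [ -6.1 104.3   8. ]
L_tin [  9.5 104.2   8. ]
lid R [  38.6 -102.7   66. ]
lid M [37.6 -0.8 66. ]
lid L [ 36.7 102.4  66. ]
```

The close wrist view shows all three tins inside their rings. The front gap is about 16 mm where 11.5 mm would be centred, so they sit roughly 4.5 mm back of centre. Sideways they are within about 2 mm, all alike. Handing in.

```bash
python3 -c "
from workcell import job,bot
print(bot.observe()['clock'],job.job_done())"
```

```text
the job is handed in; nothing more can be done
22.55 None
```

The job is done and handed in at 22.6 s of the 61 s allowed. I pushed the three tins along the bed with half-open fingers as a cradle, leaning the tool back up to 38° to get under the hood. Then, with the fingers shut, I slid the cover back, pressed the button and withdrew the arm.

**Last checks:**
- **Tins:** all three stand upright inside their rings. They sit about 4.5 mm behind the ring centres and within about 2 mm sideways, which leaves roughly 4–6 mm of margin at the back.
- **Cover:** it reached its stop, with about 8 N at the end of the 50 mm travel. The side picture shows it still open and the button bare.
- **Button:** it bottomed out with the fingertip at 51 mm height (57 mm less the 6 mm travel), with 24 N on it.
- **Bystanders:** in the top view the honey jar, lemon and pepper mill are within half a pixel of where they started. I did not measure the green look-alike, but the arm never went near it.

**Checks that disagreed or failed:**
- An estimate from the side camera put the tins 6–11 mm off sideways. The closer wrist view, which shows tins and rings together, did not confirm this, so I relied on the wrist view.
- The side-camera check on the lemon failed because the arm was blocking it.
- I viewed 14 pictures, four over the budget of 10.

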